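# Set out the tea caddy from the counter case

### The arm

A 6-joint arm with a two-finger parallel gripper is mounted at the origin on the work surface. World frame = base frame: x ahead of the robot, y to its left, z up, the work surface at z = 0. Lengths are in m, angles in degrees, forces in N, time in s.
With the tool pointing down it reaches from about 0.35 to 0.875 m from the base axis. Payload 4.2 kg.
Tool frame: the origin (TCP) lies at the very end of the fingers, on their centre line; the grasp point (between the pads) lies 19 mm behind it (tcp_to_grasp is the z of the grasp point in the tool frame, in m); z points along the fingers, y is the direction in which the jaws open and shut (so a half turn about z gives the same grasp; the last joint's range is limited). The gripper opens to 87 mm and grips with 3 to 60 N. Pads are 19 mm wide; open, the fingers measure 117 mm over their backs; the gripper's body (75 mm by 190 mm) begins 51 mm behind the grasp point.
Start: joints at [-55.944, 22.042, 0.453, 0, -68.411, -14.817], TCP at [0.206, -0.59, 0.201] pointing down, gripper open.
Joint ranges: [-179.83, 179.83], [-69.29, 118.12], [-61.27, 80.66], [-181.25, 117.63], [-171.15, -9.14], [-177.46, 177.46]. Speed limits (degrees/s): [159.86, 159.86, 180, 180, 180, 180].

### API

Orientations are given as a 3x3 rotation matrix whose columns are the frame's x, y, z axes.
In Python, from station import sense, capture, camera_params, finish_job, tcp_to_grasp gives the robot as it stands.
- The arm moves only by the shell command python3 -m inch 'ROWS'. ROWS is JSON, a list of rows, each an object of numbers: "jaw": the closure in counts, from 0 (fully open) to 255 (shut); "x", "y", "z": the shift along the world's x, y, z normalised to -1 to 1, where 1 is 0.06 m; "ax", "ay", "az": the turn, a rotation vector about the world's x, y, z normalised to -1 to 1, where 1 is 10 degrees. A call has 1 to 12 rows; each row shifts and turns the pose as measured when the row begins; what a row does not reach is not made up. A row lasts 1/8 s, in which the tool goes at most 62.5 mm and 10.7 degrees, less where a joint would pass 70% of its speed; a pose out of reach is approached as far as the arm can. A call with a number of a shift or a turn outside -1 to 1 is refused whole. A call with a gripper value outside its range is refused whole. The fingers move at their own pace and stop on an object; the grip force is fixed at half the most. Time passes only in rows, so rows that do not move let the fingers close. It gives the time, the measured TCP pose, the force and the opening at its end, in the units of the state.
- sense(): the state, without advancing time (a new reading comes with each control period).
- capture(name): name is "side" or "top"; returns the picture (400x640x3 uint8, red, green, blue); there is no depth.
- camera_params(name): a dict with "vfov" (degrees; the focal length in pixels is half the picture's height over the tangent of half this angle, whatever the lens; pixels are square), "cx", "cy" (the principal point, pixels), "D" ([k1, k2, p1, p2, k3] as OpenCV has them; the pictures are not rectified), "R" (3x3) and "t" (3): a world point X has camera coordinates R X + t. Camera axes: x right, y down, z forward; pixel columns grow to the right and rows downward; lengths in m; the calibration is good to about 2 mm. A picture is of the moment at which its call begins. camera_params takes no time and is no camera call.
- finish_job(): hands the job in, once; it reports no verdict.
The state is a dict: "time_s": time; "joints": joint angles; "joint_velocities": joint speeds; "effort": joint torques, N m; "tcp_pos": TCP position; "ee_rot": TCP orientation; "wrist_force": force on the tool from outside, world axes, zero at the start; "moment": the same for the moment, N m; "gripper_width": opening from 0.0 (shut) to 1.0 (fully open).
Only numpy, scipy, OpenCV 4.12 (cv2) and the standard library are available. Lean on these libraries where they do the work, as an engineer would, in place of code of your own. Each camera call takes 0.05 s, during which the arm holds its last target.

### The job

The green tea caddy is shut away behind one of the two sliding doors of the counter case. Slide that door past the other one, lift the caddy out and stand it on the steel tray, take its lid off and lay the lid flat on the tray beside it, and leave both doors of the case slid fully shut. Keep the caddy upright all the while, and leave the jar, the cup, the shaker and the cutlery bin where they stand.

Things in the scene. Friction and masses are not known exactly. Their poses are not given: they have to be found in the camera images.
- case: clear counter case, fixed, 480 mm wide (y), 270 deep (x), floor 8 thick, outer walls 8 thick. Origin: centre of its underside; -x is its low front, facing the robot; +y its left as the robot sees it. Front wall 115 high, back wall 196; between them the top slopes straight up (rise 0.30 per run, 16.7 deg), closed by two clear framed doors that slide along y. A divider 60 high stands at y = 0
- left_door (a joint): left door: metres slid from shut (0) to the right (case -y), travel 0.18; runs on the lower track, under and behind the right door; 240 mm wide, its top 8 mm above the slope; about 1.5 N of friction, stays where left, starts shut. Its pull strikes the right door's edge when both openings add up to about 0.182: one door opens fully only if the other is shut
- right_door (a joint): right door: metres slid from shut (0) to the left (case +y), travel 0.18; runs on the upper track, over the left door; 240 mm wide, its top 18 mm above the slope; about 1.5 N of friction, stays where left; may start up to 40 mm open
- left_pull (a point): middle of the top edge of the left door's black pull: an upright rib 14 mm thick (case y) and 80 mm long up the slope, near the door's outer edge. Its top stands 34 mm above its own door and 24 mm above the top of the right door. Shut, this point lies at x = -46, y = 200, z = 186 mm in the case's frame
- right_pull (a point): middle of the top edge of the right door's black pull, same rib, top 24 mm above its own door. Shut, this point lies at x = -46, y = -200, z = 186 mm in the case's frame
- caddy: green tea caddy, open-topped under its lid, cream band, 110 mm long (x), 64 wide (y), 125 high, walls 3, about 0.3 kg, sachets inside. Origin: centre of its underside. It stands in the left or the right compartment, long side within 17 deg of the case's y, +x end to the left, loose lid seated on top, axes as the lid's
- lid: loose green lid, 60 g: plate 108 x 62 x 4 mm on the rim, under it a block 96 x 50 x 10 mm, loose in the mouth. Origin: centre of the plate's underside (rim height when seated; 10 mm above the surface when laid flat, plate up); x along its length. Black lift tab at the +x end: level, 26 wide (y), x = 52 to 74 mm, z = 0 to 6 mm, 19 mm past the caddy's end wall, space beneath
- tray: flat steel tray, fixed, inside floor 380 (its x) by 260 mm (its y), floor top 4 mm above the counter, rim up to 18 mm high leaning outwards. Origin: centre of its underside
- cup: black cup standing upside-down on the far half of the tray, 74 mm across at the foot, 90 mm high; origin: centre of its underside. To be left alone
- shaker: amber shaker with a steel cap on the far half of the tray, 47 mm across, 88 mm high; origin: centre of its underside. To be left alone
- jar: amber jar with a steel cap, 72 mm across, 125 mm high, in the compartment without the caddy; origin: centre of its underside. To be left alone
- cutlery_bin: clear open bin of spoons in front of the case, 100 x 100 x 110 mm, spoons up to about 185 mm above the counter; origin: centre of its underside. To be left alone
- left_bay (a point): middle of the left compartment's floor, at (0, 140, 8) mm in the case's frame. With the left door fully slid away its mouth is open for y = 50 to 230 mm; in x, 14 mm of metal frame borders the mouth at front and back, up to 20 mm above the slope (10 mm wide at the side)
- right_bay (a point): middle of the right compartment's floor, at (0, -140, 8) mm in the case's frame. With the right door fully slid away its mouth is open for y = -230 to -50 mm, bordered by the same frame

How it is judged:
By the outcome, as a careful person would: the job done as asked, in the order asked, and still so for the second after the job is handed in, with the robot touching nothing.
It also fails if it takes over 72 s, if anything falls off the work surface, if the arm or the gripper's body presses on something with over 40 N, if the wrist force passes 120 N, or if a joint passes its speed limit or range.

## Working session

There is one attempt and no reset: what is moved stays moved. The work goes in short steps, Python scripts to look and compute and a shell command to move; the robot and the scene stay as the last step left them, time stands still between calls to the robot, and variables do not carry over. Pictures are saved under pics/ and viewed, and the job is handed in when it is done.

```bash
ls; mkdir -p pics
python3 - <<'E'
from station import *
import cv2
s=sense();print(s['time_s'],s['tcp_pos'],s['ee_rot'],s['gripper_width'],tcp_to_grasp)
for n in('side','top'):
    cv2.imwrite(f'pics/{n}0.png',capture(n)[:,:,::-1]);p=camera_params(n);print(n,p)
E
```

```text
pics
0.0 [ 0.20576028 -0.58945143  0.20024507] [[-9.44203562e-01 -3.29361482e-01 -8.04556619e-04]
 [-3.29362456e-01  9.44201277e-01  2.07875230e-03]
 [ 7.50024480e-05  2.22775607e-03 -9.99997516e-01]] 0.9956582030121894 -0.0187
side {'vfov': 51.42820398503041, 'cx': 316.81527607473396, 'cy': 195.70597480419332, 'D': array([-0.09516666,  0.        ,  0.        ,  0.        ,  0.        ]), 'R': array([[ 0.99783955, -0.06560849,  0.00342792],
       [-0.06102281, -0.94490002, -0.32162116],
       [ 0.02434012,  0.32071714, -0.94686223]]), 't': array([-0.51752429,  0.06862677,  1.06607595])}
top {'vfov': 47.33118952695706, 'cx': 318.2896694656737, 'cy': 201.8838225532945, 'D': array([-0.03838811,  0.        ,  0.        ,  0.        ,  0.        ]), 'R': array([[ 0.05440824, -0.9985109 ,  0.00396444],
       [-0.9734963 , -0.05392764, -0.22225384],
       [ 0.22213667,  0.00823308, -0.97498078]]), 't': array([-0.03504494,  0.52649305,  1.25898001])}
```

View pics/side0.png

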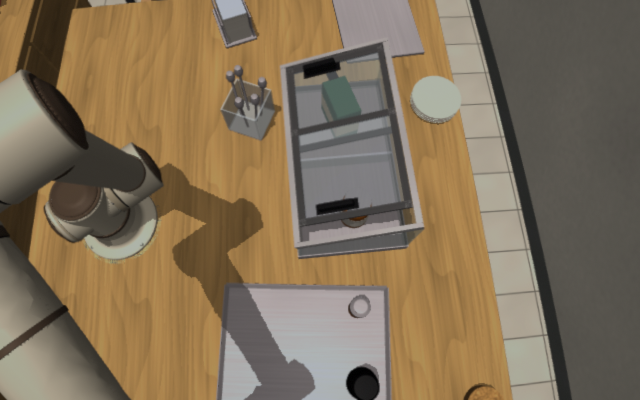

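View pics/top0.png

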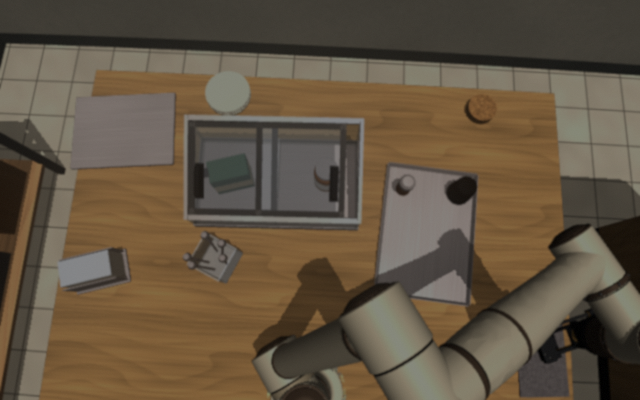

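Side view: caddy (dark green) at about (341,100) and jar at about (355,218). The right pull, at about (337,207), stands well inside the frame edge, so the right door is partly open. Top view: caddy at about (229,173), so it is in the left compartment, with the tray to the right at about (427,235).

```bash
cat > h.py <<'E'
import numpy as np,cv2
from station import *
def K(n):
    p=camera_params(n);f=200/np.tan(np.radians(p['vfov']/2));return np.array([[f,0,p['cx']],[0,f,p['cy']],[0,0,1]]),p
def ray(n,uv):
    k,p=K(n);q=cv2.undistortPoints(np.array([[uv]],float),k,p['D'])[0,0]
    R=np.array(p['R']);t=np.array(p['t']);return -R.T@t,R.T@np.array([q[0],q[1],1])
def plane(n,uv,z):
    c,d=ray(n,uv);return c+d*(z-c[2])/d[2]
def tri(a,b):
    c1,d1=ray('side',a);c2,d2=ray('top',b);d1/=np.linalg.norm(d1);d2/=np.linalg.norm(d2)
    s=np.linalg.lstsq(np.c_[d1,-d2],c2-c1,rcond=None)[0];p=c1+s[0]*d1;q=c2+s[1]*d2
    return (p+q)/2,np.linalg.norm(p-q)
def proj(n,X):
    k,p=K(n);return cv2.projectPoints(np.array(X,float).reshape(-1,1,3),cv2.Rodrigues(np.array(p['R']))[0],np.array(p['t']),k,p['D'])[0][:,0]
def snap(n,name,box=None,s=4):
    im=capture(n)[:,:,::-1].copy();cv2.imwrite(f'pics/{name}_raw.png',im)
    if box:
        x,y,w,h=box;im=cv2.resize(im[y:y+h,x:x+w],None,fx=s,fy=s,interpolation=cv2.INTER_CUBIC)
    cv2.imwrite(f'pics/{name}.png',im)
E
python3 - <<'E'
import cv2
a=cv2.imread('pics/side0.png')[35:265,270:435];cv2.imwrite('pics/sz.png',cv2.resize(a,None,fx=2.6,fy=2.6,interpolation=2))
a=cv2.imread('pics/top0.png')[105:235,175:375];cv2.imwrite('pics/tz.png',cv2.resize(a,None,fx=4,fy=4,interpolation=2))
E
```

```text
(no output)
```

View pics/sz.png

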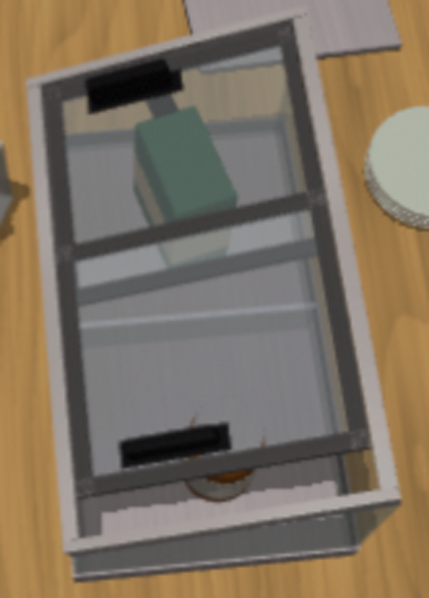

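View pics/tz.png

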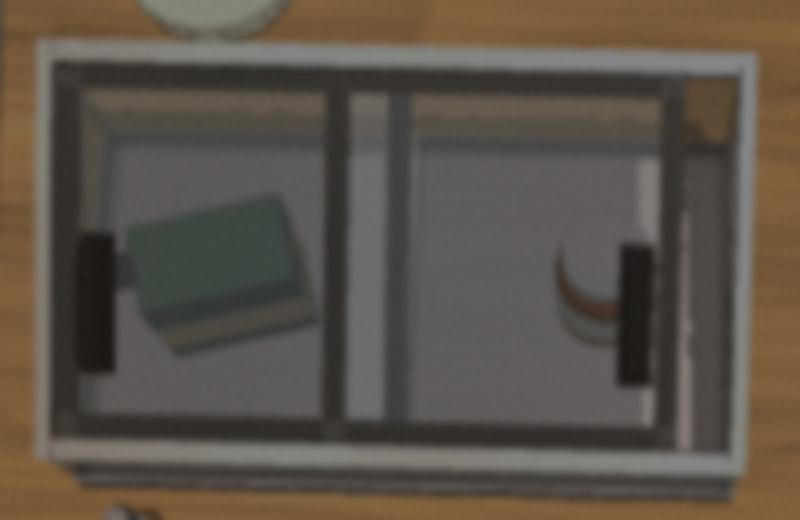

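Run:
```python
from h import *
S=lambda u,v:(270+u/2.6-.3,35+v/2.6-.3); T=lambda u,v:(175+u/4-.4,105+v/4-.4)
for k,a,b in [('FL',S(28,80),T(37,458)),('BL',S(302,12),T(37,40)),('FR',S(68,545),T(745,470)),('BR',S(398,497),T(757,55)),
 ('Lpull near',S(90,100),T(96,372)),('Lpull far',S(180,72),T(96,234)),('Rpull near',S(122,452),T(636,384)),('Rpull far',S(229,432),T(636,244)),
 ('lidNL',S(135,140),T(150,312)),('lidFL',S(185,107),T(128,229)),('lidFR',S(235,185),T(280,194)),('lidNR',S(180,208),T(303,278)),('tab',S(158,103),T(123,270))]:
    p,e=tri(a,b);print(k,p.round(4),round(e,4))
```

```text
FL [0.4453 0.3556 0.1312] 0.0043
BL [0.7139 0.3665 0.2038] 0.0025
FR [ 0.4618 -0.1212  0.1465] 0.0072
BR [ 0.7249 -0.1149  0.2207] 0.0027
Lpull near [0.5051 0.3193 0.1424] 0.0054
Lpull far [0.5915 0.3197 0.1791] 0.0053
Rpull near [ 0.5127 -0.0462  0.1596] 0.0049
Rpull far [ 0.6022 -0.0416  0.1834] 0.0038
lidNL [0.5516 0.2915 0.1153] 0.0043
lidFL [0.6009 0.3047 0.148 ] 0.0047
lidFR [0.6324 0.2023 0.1635] 0.0072
lidNR [0.5781 0.1837 0.1567] 0.0121
tab [0.5721 0.3043 0.155 ] 0.0007
```

Run:
```python
from h import *
from scipy.optimize import least_squares
S=lambda u,v:(270+u/2.6-.3,35+v/2.6-.3); T=lambda u,v:(175+u/4-.4,105+v/4-.4)
C={'FL':(S(28,80),T(37,458),.135),'BL':(S(302,12),T(37,40),.216),'FR':(S(68,545),T(745,470),.135),'BR':(S(398,497),T(757,55),.216),
'LPn':(S(90,90),T(96,372),.1745),'LPf':(S(180,70),T(96,236),.1975),'RPn':(S(122,447),T(636,384),.1745),'RPf':(S(229,430),T(636,246),.1975),}
for k,(a,b,z) in C.items(): print(k,plane('side',a,z).round(4),plane('top',b,z).round(4))
L={'lNL':(S(135,140),T(150,310)),'lFL':(S(185,107),T(128,229)),'lFR':(S(235,185),T(280,194)),'lNR':(S(180,208),T(303,278)),'tab':(S(158,103),T(123,270))}
for k,(a,b) in L.items(): print(k,plane('side',a,.137).round(4),plane('top',b,.137).round(4))
```

```text
FL [0.4473 0.3542 0.135 ] [0.4427 0.3533 0.135 ]
BL [0.7095 0.3557 0.216 ] [0.7101 0.3629 0.216 ]
FR [ 0.4643 -0.1165  0.135 ] [ 0.461  -0.1243  0.135 ]
BR [ 0.7275 -0.1131  0.216 ] [ 0.7256 -0.1157  0.216 ]
LPn [0.5076 0.3095 0.1745] [0.4955 0.309  0.1745]
LPf [0.5919 0.31   0.1975] [0.582  0.3131 0.1975]
RPn [ 0.5147 -0.045   0.1745] [ 0.5071 -0.0471  0.1745]
RPf [ 0.6022 -0.0433  0.1975] [ 0.5946 -0.0422  0.1975]
lNL [0.5484 0.2759 0.137 ] [0.5494 0.2873 0.137 ]
lFL [0.6001 0.3108 0.137 ] [0.6065 0.3088 0.137 ]
lFR [0.64   0.2201 0.137 ] [0.6377 0.2057 0.137 ]
lNR [0.5856 0.1984 0.137 ] [0.5779 0.1843 0.137 ]
tab [0.574  0.3171 0.137 ] [0.5769 0.309  0.137 ]
```

Run:
```python
from h import *
for uv in [(388,165),(476,175),(469,304),(376,296)]: print('tray',plane('top',uv,.018).round(3))
print('cup',plane('side',(363,383),.09).round(3),plane('top',(462,190),.045).round(3))
print('shaker',plane('side',(360,305),.085).round(3),plane('top',(405,182),.085).round(3))
for uv in [(185,260),(213,234),(242,253),(220,281)]: print('bin',plane('top',uv,.11).round(3))
for a,b in [((241,71),(221,238)),((230,77),(201,237)),((262,82),(238,244)),((239,103),(190,261))]: print('spoon',tri(a,b))
for n in('side','top'): print(n,ray(n,(320,200))[0].round(3))
```

```text
tray [ 0.664 -0.211  0.018]
tray [ 0.647 -0.48   0.018]
tray [ 0.262 -0.452  0.018]
tray [ 0.271 -0.185  0.018]
cup [ 0.589 -0.416  0.09 ] [ 0.59  -0.428  0.045]
shaker [ 0.598 -0.253  0.085] [ 0.594 -0.251  0.085]
bin [0.335 0.345 0.11 ]
bin [0.41  0.276 0.11 ]
bin [0.363 0.192 0.11 ]
bin [0.285 0.244 0.11 ]
spoon (array([0.37414446, 0.20831393, 0.3196556 ]), np.float64(0.004172829364027332))
spoon (array([0.36004371, 0.25151762, 0.2675601 ]), np.float64(0.04676788408703524))
spoon (array([0.39049118, 0.18509678, 0.29016867]), np.float64(0.05657505066494693))
spoon (array([ 0.32853951,  0.35321362, -0.01106667]), np.float64(0.03597743286167356))
side [ 0.495 -0.311  1.033]
top [ 0.235 -0.017  1.345]
```

Right pull is at about y=-0.045, so the right door is about 37 mm open. I'll close it first, approaching with the jaws shut and turned along the case's x.

```bash
python3 -m inch '[{"jaw":255,"z":0.9},{"jaw":255,"x":0.5,"y":0.8,"az":0.6,"z":0.3},{"jaw":255,"x":0.5,"y":0.8,"az":0.6},{"jaw":255,"x":0.5,"y":0.8,"az":0.6},{"jaw":255,"x":0.5,"y":0.8,"az":0.6},{"jaw":255,"x":0.5,"y":0.8,"az":0.6},{"jaw":255,"x":0.5,"y":0.8,"az":0.6},{"jaw":255,"x":0.5,"y":0.8,"az":0.6},{"jaw":255,"x":0.5,"y":0.8,"az":0.6},{"jaw":255,"x":0.5,"y":0.8,"az":0.6},{"jaw":255,"x":0.5,"y":0.8,"az":0.6}]'
```

```text
$[0]: bad value
```

```bash
python3 -m inch '[{"jaw":255,"x":0,"y":0,"z":0.9,"ax":0,"ay":0,"az":0}]'
```

```text
time_s: 0.22
tcp_pos: [0.2046, -0.5866, 0.2492]
ee_rot: [[-0.944, -0.329, -0.006], [-0.329, 0.944, 0.014], [0.002, 0.015, -1.0]]
wrist_force: [1.8, -1.2, 0.6]
gripper_width: 0.949
```

All seven fields are required in each row.

```bash
python3 -m inch '[{"jaw":255,"x":0.5,"y":0.8,"z":0.2,"ax":0,"ay":0,"az":0.6},{"jaw":255,"x":0.5,"y":0.8,"z":0.2,"ax":0,"ay":0,"az":0.6},{"jaw":255,"x":0.5,"y":0.8,"z":0,"ax":0,"ay":0,"az":0.6},{"jaw":255,"x":0.5,"y":0.8,"z":0,"ax":0,"ay":0,"az":0.6},{"jaw":255,"x":0.5,"y":0.8,"z":0,"ax":0,"ay":0,"az":0.6},{"jaw":255,"x":0.5,"y":0.8,"z":0,"ax":0,"ay":0,"az":0.6},{"jaw":255,"x":0.5,"y":0.8,"z":0,"ax":0,"ay":0,"az":0.6},{"jaw":255,"x":0.5,"y":0.8,"z":0,"ax":0,"ay":0,"az":0.6},{"jaw":255,"x":0.5,"y":0.8,"z":0,"ax":0,"ay":0,"az":0.6},{"jaw":255,"x":0.5,"y":0.8,"z":0,"ax":0,"ay":0,"az":0.6}]'
```

```text
time_s: 1.48
tcp_pos: [0.5089, -0.0944, 0.2746]
ee_rot: [[-0.16, -0.987, -0.011], [-0.987, 0.16, 0.001], [0.001, 0.011, -1.0]]
wrist_force: [-0.0, -0.0, -0.2]
gripper_width: 0.004
```

```bash
python3 -m inch '[{"jaw":255,"x":0.3,"y":0.75,"z":0,"ax":0,"ay":0.05,"az":0.6},{"jaw":255,"x":0.3,"y":0.75,"z":0,"ax":0,"ay":0.05,"az":0.6},{"jaw":255,"x":0,"y":0,"z":-0.7,"ax":0,"ay":0,"az":0}]'
python3 - <<'E'
from h import *
s=sense();print(s['tcp_pos'],s['joints'])
snap('side','s1',(270,35,165,230),2.6);snap('top','t1',(175,105,200,130),4)
E
```

```text
time_s: 1.85
tcp_pos: [0.5488, 0.0026, 0.2331]
ee_rot: [[0.062, -0.998, -0.024], [-0.998, -0.062, -0.002], [0.001, 0.024, -1.0]]
wrist_force: [-0.3, 0.4, -1.3]
gripper_width: 0.006
[0.54882792 0.00264257 0.23307902] [ 17.02931114  14.14272539  -6.24705503  -0.29497428 -70.93486895
 -13.3886872 ]
```

View pics/s1.png

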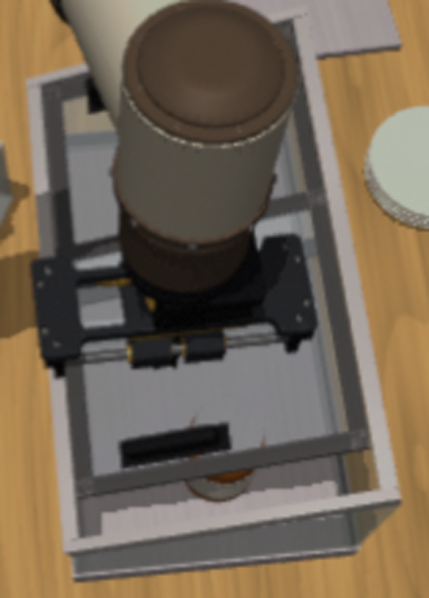

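View pics/t1.png

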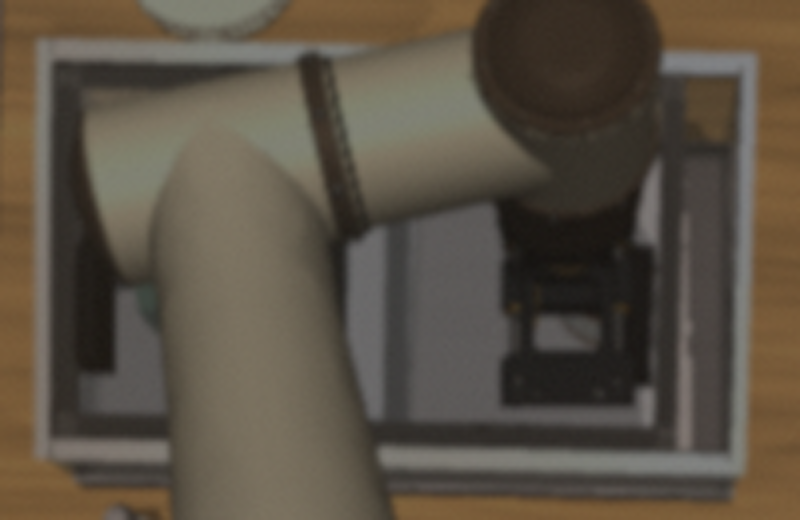

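```bash
python3 -m inch '[{"jaw":255,"x":-0.05,"y":-0.1,"z":-0.6,"ax":0,"ay":-0.14,"az":-0.1},{"jaw":255,"x":0,"y":0,"z":-0.4,"ax":0,"ay":0,"az":0},{"jaw":255,"x":0,"y":-0.4,"z":0,"ax":0,"ay":0,"az":0},{"jaw":255,"x":0,"y":-0.2,"z":0,"ax":0,"ay":0,"az":0},{"jaw":255,"x":0,"y":-0.2,"z":0,"ax":0,"ay":0,"az":0}]'
```

```text
time_s: 2.58
tcp_pos: [0.5408, -0.0576, 0.1698]
ee_rot: [[0.038, -0.999, -0.012], [-0.999, -0.038, -0.006], [0.005, 0.012, -1.0]]
wrist_force: [0.1, 0.0, 0.5]
gripper_width: 0.009
```

```bash
python3 -m inch '[{"jaw":255,"x":0,"y":-0.1,"z":0.02,"ax":0,"ay":0,"az":0},{"jaw":255,"x":0,"y":-0.1,"z":0,"ax":0,"ay":0,"az":0}]'
python3 - <<'E'
from h import *
snap('side','s2',(270,35,165,230),2.6);print(sense()['wrist_force'])
E
```

```text
time_s: 2.82
tcp_pos: [0.5413, -0.0708, 0.1723]
ee_rot: [[0.037, -0.999, -0.01], [-0.999, -0.037, -0.005], [0.005, 0.01, -1.0]]
wrist_force: [-0.0, -1.1, 0.2]
gripper_width: 0.007
[-0.15191883 -0.02008194  0.3197581 ]
```

View pics/s2.png

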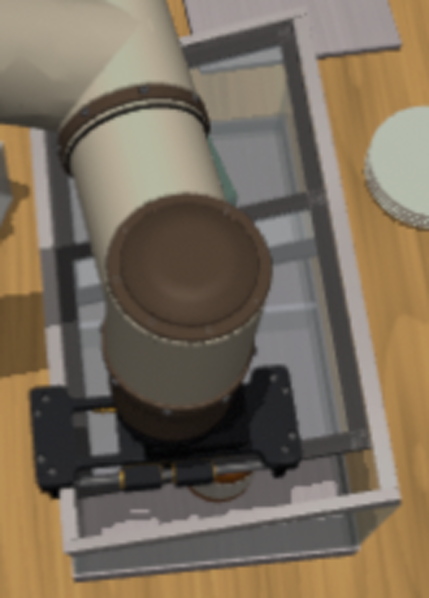

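Run:
```python
from h import *
p=sense()['tcp_pos']
for n,o,s in(('side',(270,35),2.6),('top',(175,105),4)): print(n,(proj(n,[p,p+[0,0,.1],[.545,-.045,.186],[.545,-.082,.186]])-o)*s)
snap('top','t2',(175,105,200,130),4)
```

```text
side [[155.31962782 475.33360592]
 [159.77463721 438.68436138]
 [158.02580292 439.78361243]
 [161.49262413 483.10219645]]
top [[673.09133849 335.02977183]
 [682.48382827 293.99955832]
 [634.50888672 322.07712728]
 [690.79909848 325.10744853]]
```

View pics/t2.png

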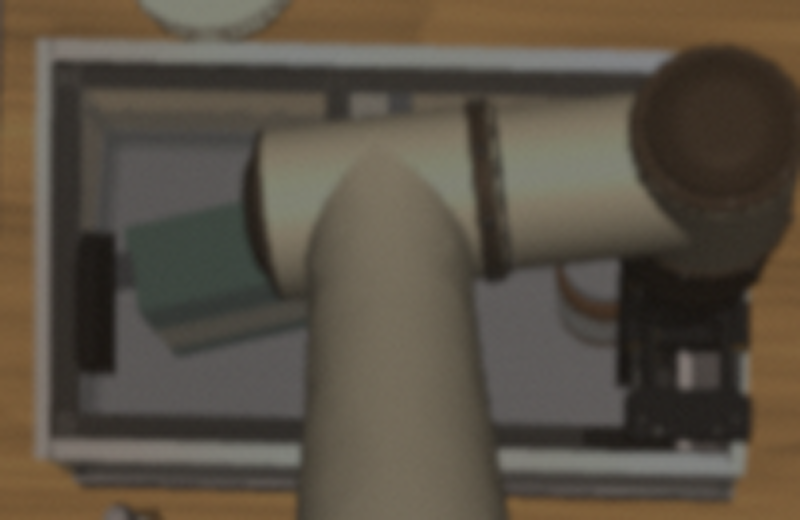

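Run:
```python
import cv2,numpy as np
a=cv2.imread('pics/s2_raw.png')[170:250,270:380];b=cv2.imread('pics/side0.png')[170:250,270:380]
cv2.imwrite('pics/z1.png',cv2.convertScaleAbs(cv2.resize(np.vstack([a,b]),None,fx=5.8,fy=3.6,interpolation=2) if 0 else cv2.resize(np.hstack([a,b]),None,fx=3.6,fy=3.6,interpolation=2),alpha=2.2))
a=cv2.imread('pics/t2_raw.png')[150:230,310:380];b=cv2.imread('pics/top0.png')[150:230,310:380]
cv2.imwrite('pics/z2.png',cv2.convertScaleAbs(cv2.resize(np.hstack([a,b]),None,fx=5,fy=5,interpolation=2),alpha=2.5))
```

```text
(no output)
```

View pics/z1.png

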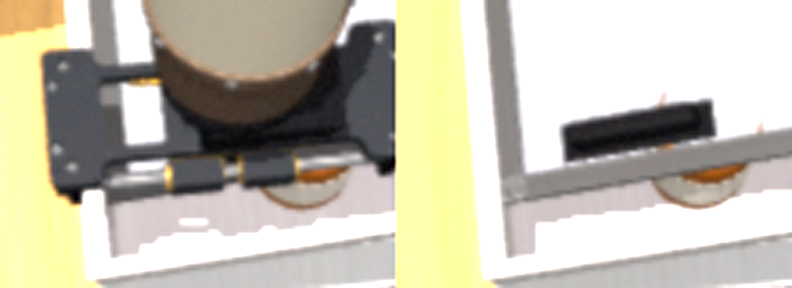

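View pics/z2.png

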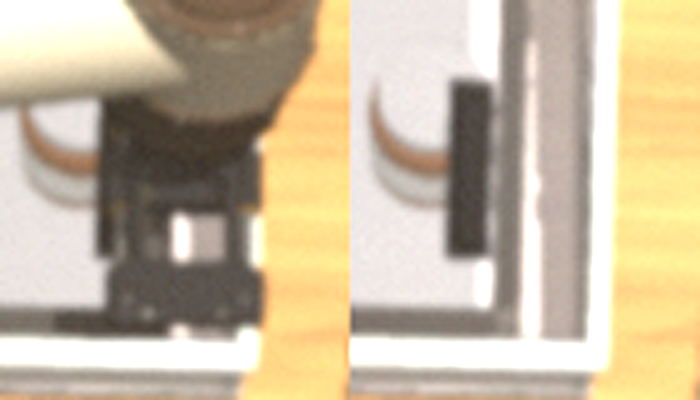

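Run:
```python
from h import *
for a,b in [((316.4,205.6),(330.3,200)),((357.8,198.3),(330.7,166.3)),((337,202),(330.5,183)),((338,211),(337.7,183))]: print(tri(a,b))
# lines: side upper edge vs pull model at several openings
for yo in (-.163,-.155,-.17):
  for zz in (.166,.186):
    X=[[.586+(-.046)*.9994-.0349*y,.1197+y*.9994-.0016,zz] for y in (yo+.007,yo-.007)]
    print(yo,zz,proj('side',X).round(1).tolist(),proj('top',X).round(1).tolist())
```

```text
(array([ 0.51357071, -0.03796407,  0.15680683]), np.float64(0.0028163328239671393))
(array([ 0.60302479, -0.03370034,  0.17559334]), np.float64(0.005449818632950546))
(array([ 0.55852179, -0.03584972,  0.16625984]), np.float64(0.003866031777432399))
(array([ 0.55973993, -0.05544868,  0.16372825]), np.float64(0.0026693285291383814))
-0.163 0.166 [[330.4, 203.8], [331.1, 209.9]] [[330.7, 187.1], [335.9, 187.2]]
-0.163 0.186 [[330.7, 200.9], [331.5, 207.1]] [[330.9, 185.2], [336.2, 185.3]]
-0.155 0.166 [[330.0, 200.3], [330.7, 206.4]] [[327.7, 187.1], [332.9, 187.2]]
-0.155 0.186 [[330.3, 197.4], [331.1, 203.6]] [[327.9, 185.1], [333.2, 185.2]]
-0.17 0.166 [[330.8, 206.8], [331.5, 212.9]] [[333.3, 187.2], [338.5, 187.3]]
-0.17 0.186 [[331.1, 204.0], [331.8, 210.3]] [[333.6, 185.3], [338.9, 185.4]]
```

```bash
cat > ov.py <<'E'
from h import *
def case(P,cx=.586,cy=.1197,yaw=2.0):
    a=np.radians(yaw);P=np.atleast_2d(P);return np.c_[cx+P[:,0]*np.cos(a)-P[:,1]*np.sin(a),cy+P[:,0]*np.sin(a)+P[:,1]*np.cos(a),P[:,2]]
E
python3 - <<'E'
from ov import *
import sys
def lines():
    out=[]
    z0={-1:.115,1:.196}
    c=[(-.135,-.24),(.135,-.24),(.135,.24),(-.135,.24)]
    for i in range(4):
        (x,y),(u,v)=c[i],c[(i+1)%4]
        f=lambda x:.1555+.3*x
        out+=[((x,y,0),(u,v,0),(0,0,255)),((x,y,f(x)),(u,v,f(u)),(0,255,0)),((x,y,f(x)+.02),(u,v,f(u)+.02),(255,255,0))]
    for y in(.2,-.163):
        for d in(-.007,.007):
            out.append(((-.046-.038,y+d,.186-.0115),(-.046+.038,y+d,.186+.0115),(255,0,255)))
    return out
for n,src,box,s in(('side','side0',(270,35,165,230),2.6),('top','top0',(175,105,200,130),4)):
    x,y,w,h=box
    im=cv2.convertScaleAbs(cv2.resize(cv2.imread(f'pics/{src}.png')[y:y+h,x:x+w],None,fx=s,fy=s,interpolation=2),alpha=1.6)
    for a,b,c in lines():
        p=(proj(n,case([a,b]))-[x,y]+.5)*s
        cv2.line(im,*[tuple(int(v) for v in q) for q in p],c,1)
    cv2.imwrite(f'pics/ov_{n}.png',im)
E
```

```text
(no output)
```

View pics/ov_side.png

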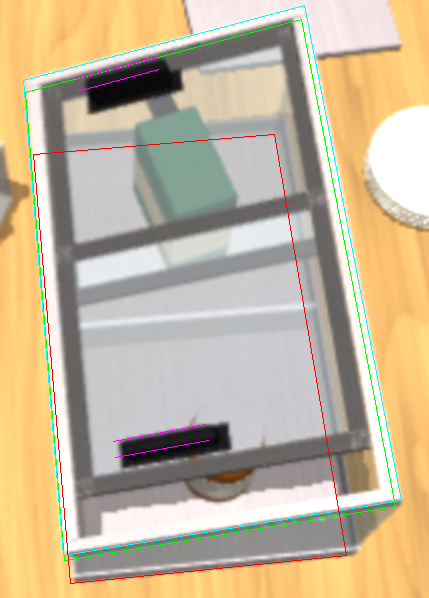

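View pics/ov_top.png

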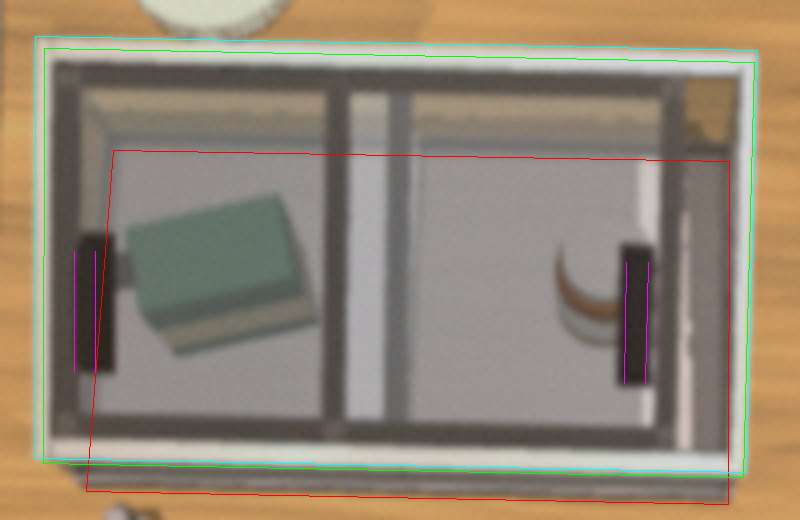

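```bash
python3 -m inch '[{"jaw":255,"x":0,"y":0,"z":0.35,"ax":0,"ay":0,"az":0},{"jaw":255,"x":0.15,"y":0.42,"z":0,"ax":0,"ay":0,"az":0},{"jaw":255,"x":0,"y":0,"z":-0.2,"ax":0,"ay":0,"az":0},{"jaw":255,"x":0,"y":0,"z":-0.07,"ax":0,"ay":0,"az":0}]';python3 -m inch '[{"jaw":255,"x":0,"y":0,"z":-0.05,"ax":0,"ay":0,"az":0}]';python3 -m inch '[{"jaw":255,"x":0,"y":0,"z":-0.05,"ax":0,"ay":0,"az":0}]'
```

```text
time_s: 3.42
tcp_pos: [0.5499, -0.0447, 0.1765]
ee_rot: [[0.037, -0.999, -0.011], [-0.999, -0.037, -0.005], [0.005, 0.011, -1.0]]
wrist_force: [0.2, 0.5, -0.3]
gripper_width: 0.006
time_s: 3.55
tcp_pos: [0.5495, -0.045, 0.1729]
ee_rot: [[0.037, -0.999, -0.012], [-0.999, -0.037, -0.005], [0.005, 0.012, -1.0]]
wrist_force: [-0.4, 0.2, -0.0]
gripper_width: 0.003
time_s: 3.68
tcp_pos: [0.5492, -0.0453, 0.1695]
ee_rot: [[0.037, -0.999, -0.013], [-0.999, -0.037, -0.006], [0.005, 0.013, -1.0]]
wrist_force: [-0.1, -1.0, 0.8]
gripper_width: 0.007
```

```bash
python3 -m inch '[{"jaw":255,"x":0,"y":0,"z":-0.05,"ax":0,"ay":0,"az":0}]';python3 -m inch '[{"jaw":255,"x":0,"y":0,"z":-0.05,"ax":0,"ay":0,"az":0}]';python3 -m inch '[{"jaw":255,"x":0,"y":0,"z":-0.05,"ax":0,"ay":0,"az":0}]'
```

```text
time_s: 3.8
tcp_pos: [0.5491, -0.0456, 0.1663]
ee_rot: [[0.036, -0.999, -0.013], [-0.999, -0.036, -0.006], [0.005, 0.013, -1.0]]
wrist_force: [0.5, -0.0, -0.4]
gripper_width: 0.004
time_s: 3.92
tcp_pos: [0.5494, -0.0462, 0.1655]
ee_rot: [[0.037, -0.999, -0.012], [-0.999, -0.037, -0.007], [0.007, 0.012, -1.0]]
wrist_force: [-7.0, 1.3, 18.1]
gripper_width: 0.008
time_s: 4.05
tcp_pos: [0.5495, -0.0468, 0.1656]
ee_rot: [[0.038, -0.999, -0.011], [-0.999, -0.038, -0.009], [0.008, 0.011, -1.0]]
wrist_force: [-7.1, 1.1, 15.0]
gripper_width: 0.004
```

```bash
python3 -m inch '[{"jaw":255,"x":0,"y":0,"z":0.04,"ax":0,"ay":0,"az":0}]'
python3 - <<'E'
from h import *
im=[]
for n,b in(('side',(280,140,120,90)),('top',(310,140,80,90))):
    a=capture(n)[:,:,::-1];x,y,w,h=b;im.append(cv2.resize(a[y:y+h,x:x+w],None,fx=4,fy=4,interpolation=2))
    print((proj(n,[sense()['tcp_pos']])-[x,y])*4)
cv2.imwrite('pics/z3.png',cv2.convertScaleAbs(np.hstack(im),alpha=2))
E
```

```text
time_s: 4.18
tcp_pos: [0.5496, -0.0468, 0.1688]
ee_rot: [[0.038, -0.999, -0.009], [-0.999, -0.038, -0.008], [0.008, 0.01, -1.0]]
wrist_force: [0.8, -0.4, 0.1]
gripper_width: 0.004
[[211.4624522  268.61012617]]
[[ 96.59827665 181.77810823]]
```

View pics/z3.png

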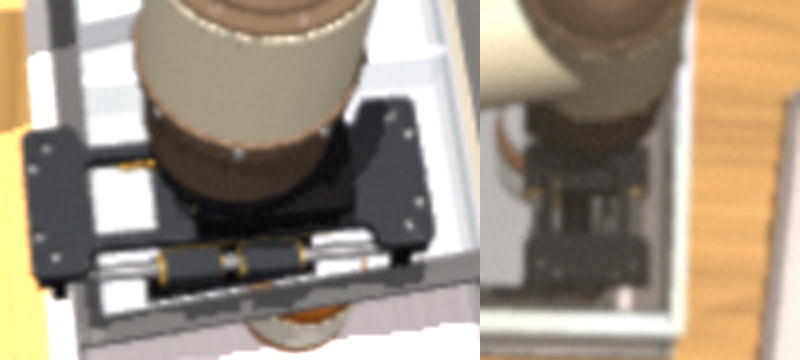

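```bash
python3 -m inch '[{"jaw":255,"x":0,"y":0,"z":0.4,"ax":0,"ay":0,"az":0},{"jaw":255,"x":0,"y":0.9,"z":0,"ax":0,"ay":0,"az":0},{"jaw":255,"x":0,"y":0.1,"z":-0.35,"ax":0,"ay":0,"az":0},{"jaw":255,"x":0,"y":0,"z":-0.05,"ax":0,"ay":0,"az":0}]';python3 -m inch '[{"jaw":255,"x":0,"y":0,"z":-0.06,"ax":0,"ay":0,"az":0}]';python3 -m inch '[{"jaw":255,"x":0,"y":0,"z":-0.06,"ax":0,"ay":0,"az":0}]'
```

```text
time_s: 4.78
tcp_pos: [0.55, 0.0143, 0.1672]
ee_rot: [[0.036, -0.999, -0.01], [-0.999, -0.036, -0.008], [0.007, 0.011, -1.0]]
wrist_force: [-0.6, -0.2, -0.3]
gripper_width: 0.007
time_s: 4.9
tcp_pos: [0.5503, 0.0141, 0.1637]
ee_rot: [[0.036, -0.999, -0.01], [-0.999, -0.036, -0.008], [0.008, 0.01, -1.0]]
wrist_force: [0.5, -0.8, 0.5]
gripper_width: 0.004
time_s: 5.03
tcp_pos: [0.5505, 0.0136, 0.16]
ee_rot: [[0.035, -0.999, -0.01], [-0.999, -0.035, -0.008], [0.008, 0.01, -1.0]]
wrist_force: [-0.1, -0.1, -0.0]
gripper_width: 0.007
```

```bash
python3 -m inch '[{"jaw":255,"x":0,"y":0,"z":-0.06,"ax":0,"ay":0,"az":0}]';python3 -m inch '[{"jaw":255,"x":0,"y":0,"z":-0.06,"ax":0,"ay":0,"az":0}]';python3 -m inch '[{"jaw":255,"x":0,"y":0,"z":-0.06,"ax":0,"ay":0,"az":0}]'
```

```text
time_s: 5.15
tcp_pos: [0.5507, 0.0132, 0.1565]
ee_rot: [[0.035, -0.999, -0.009], [-0.999, -0.035, -0.008], [0.008, 0.009, -1.0]]
wrist_force: [-0.5, -0.1, 0.3]
gripper_width: 0.005
time_s: 5.28
tcp_pos: [0.5508, 0.0129, 0.1528]
ee_rot: [[0.034, -0.999, -0.009], [-0.999, -0.034, -0.008], [0.008, 0.009, -1.0]]
wrist_force: [-0.6, -0.8, 0.0]
gripper_width: 0.008
time_s: 5.4
tcp_pos: [0.5509, 0.0127, 0.1491]
ee_rot: [[0.034, -0.999, -0.008], [-0.999, -0.034, -0.008], [0.008, 0.009, -1.0]]
wrist_force: [0.5, 0.1, 0.1]
gripper_width: 0.01
```

```bash
python3 -m inch '[{"jaw":255,"x":0,"y":-0.4,"z":0.03,"ax":0,"ay":0,"az":0},{"jaw":255,"x":0,"y":-0.25,"z":0,"ax":0,"ay":0,"az":0},{"jaw":255,"x":0,"y":-0.15,"z":0,"ax":0,"ay":0,"az":0}]';python3 -m inch '[{"jaw":255,"x":0,"y":-0.15,"z":0,"ax":0,"ay":0,"az":0}]';python3 -m inch '[{"jaw":255,"x":0,"y":-0.15,"z":0,"ax":0,"ay":0,"az":0}]'
```

```text
time_s: 5.78
tcp_pos: [0.5511, -0.0358, 0.1504]
ee_rot: [[0.035, -0.999, -0.008], [-0.999, -0.035, -0.007], [0.007, 0.008, -1.0]]
wrist_force: [0.7, 2.1, -0.2]
gripper_width: 0.005
time_s: 5.9
tcp_pos: [0.5514, -0.0449, 0.1504]
ee_rot: [[0.035, -0.999, -0.007], [-0.999, -0.035, -0.007], [0.006, 0.008, -1.0]]
wrist_force: [0.6, 1.5, 0.3]
gripper_width: 0.005
time_s: 6.02
tcp_pos: [0.5517, -0.0541, 0.1504]
ee_rot: [[0.035, -0.999, -0.007], [-0.999, -0.035, -0.006], [0.006, 0.007, -1.0]]
wrist_force: [1.4, 2.0, -0.8]
gripper_width: 0.005
```

Now pushing against about 1.5–2 N, which is the door's friction. I'll continue to the stop.

```bash
python3 -m inch '[{"jaw":255,"x":0,"y":-0.12,"z":0,"ax":0,"ay":0,"az":0}]';python3 -m inch '[{"jaw":255,"x":0,"y":-0.12,"z":0,"ax":0,"ay":0,"az":0}]';python3 -m inch '[{"jaw":255,"x":0,"y":-0.1,"z":0,"ax":0,"ay":0,"az":0}]'
```

```text
time_s: 6.15
tcp_pos: [0.5519, -0.0617, 0.1504]
ee_rot: [[0.035, -0.999, -0.006], [-0.999, -0.035, -0.006], [0.006, 0.006, -1.0]]
wrist_force: [0.8, 1.3, -0.1]
gripper_width: 0.008
time_s: 6.28
tcp_pos: [0.5521, -0.0625, 0.1504]
ee_rot: [[0.034, -0.999, -0.004], [-0.999, -0.034, 0.006], [-0.006, 0.004, -1.0]]
wrist_force: [-7.3, 41.8, 9.5]
gripper_width: 0.005
time_s: 6.4
tcp_pos: [0.5521, -0.0618, 0.1506]
ee_rot: [[0.034, -0.999, -0.002], [-0.999, -0.034, 0.017], [-0.018, 0.002, -1.0]]
wrist_force: [-5.5, 25.8, 6.4]
gripper_width: 0.005
```

```bash
python3 -m inch '[{"jaw":255,"x":0,"y":0.15,"z":0,"ax":0.1,"ay":0,"az":0},{"jaw":255,"x":0,"y":0.1,"z":0.9,"ax":0,"ay":0,"az":0},{"jaw":255,"x":0,"y":0.9,"z":0.6,"ax":0,"ay":0,"az":0},{"jaw":255,"x":0,"y":0.9,"z":0,"ax":0,"ay":0,"az":0},{"jaw":255,"x":0,"y":0.9,"z":0,"ax":0,"ay":0,"az":0},{"jaw":255,"x":0,"y":0.9,"z":0,"ax":0,"ay":0,"az":0},{"jaw":255,"x":0,"y":0.9,"z":0,"ax":0,"ay":0,"az":0},{"jaw":255,"x":0,"y":0.9,"z":0,"ax":0,"ay":0,"az":0},{"jaw":255,"x":0,"y":0.9,"z":0,"ax":0,"ay":0,"az":0}]'
python3 - <<'E'
from h import *
snap('top','t3',(175,105,200,130),4);snap('side','s3',(270,35,165,230),2.6)
E
```

```text
time_s: 7.52
tcp_pos: [0.5504, 0.3338, 0.2439]
ee_rot: [[0.026, -1.0, -0.005], [-0.999, -0.026, 0.029], [-0.029, 0.005, -1.0]]
wrist_force: [1.2, -0.1, -0.4]
gripper_width: 0.005
```

View pics/t3.png

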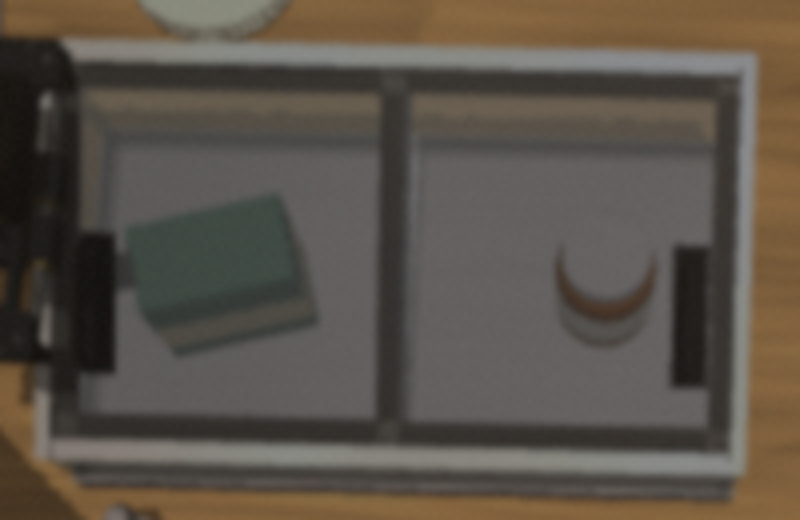

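View pics/s3.png

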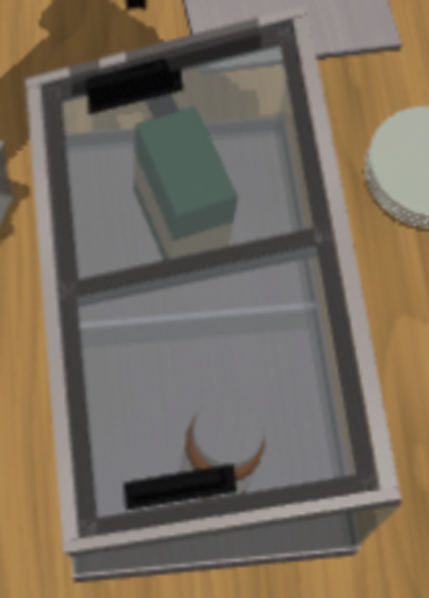

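Run:
```python
from h import *
for u in (78,115): print(plane('top',(175+u/4-.4,105+303/4),.1655))
for v in(78,105): print(plane('side',(270+135/2.6,35+v/2.6),.1655))
```

```text
[0.5430767  0.32889401 0.1655    ]
[0.5444359  0.30400689 0.1655    ]
[0.55230784 0.32615882 0.1655    ]
[0.55013543 0.29529194 0.1655    ]
```

```bash
python3 -m inch '[{"jaw":255,"x":0,"y":0.3,"z":0,"ax":-0.17,"ay":0,"az":0.05},{"jaw":255,"x":0,"y":0,"z":-0.9,"ax":0,"ay":0,"az":0}]';python3 -m inch '[{"jaw":255,"x":0,"y":0,"z":-0.42,"ax":0,"ay":0,"az":0}]';python3 -m inch '[{"jaw":255,"x":0,"y":0,"z":-0.05,"ax":0,"ay":0,"az":0}]'
```

```text
time_s: 7.88
tcp_pos: [0.553, 0.3564, 0.1921]
ee_rot: [[0.041, -0.999, 0.002], [-0.999, -0.041, 0.002], [-0.002, -0.002, -1.0]]
wrist_force: [-0.0, 1.3, -1.1]
gripper_width: 0.003
time_s: 8.0
tcp_pos: [0.5517, 0.3548, 0.1632]
ee_rot: [[0.04, -0.999, -0.003], [-0.999, -0.04, -0.002], [0.002, 0.003, -1.0]]
wrist_force: [-0.1, 0.3, -0.2]
gripper_width: 0.006
time_s: 8.12
tcp_pos: [0.5512, 0.3536, 0.1583]
ee_rot: [[0.04, -0.999, -0.005], [-0.999, -0.04, -0.006], [0.006, 0.006, -1.0]]
wrist_force: [0.2, -0.3, 0.6]
gripper_width: 0.004
```

```bash
python3 -m inch '[{"jaw":255,"x":0,"y":-0.15,"z":-0.06,"ax":0,"ay":0,"az":0},{"jaw":255,"x":0,"y":-0.2,"z":0,"ax":0,"ay":0,"az":0}]';python3 -m inch '[{"jaw":255,"x":0,"y":-0.2,"z":0,"ax":0,"ay":0,"az":0},{"jaw":255,"x":0,"y":-0.25,"z":0,"ax":0,"ay":0,"az":0}]'
```

```text
time_s: 8.38
tcp_pos: [0.5521, 0.3324, 0.1558]
ee_rot: [[0.04, -0.999, -0.004], [-0.999, -0.04, -0.005], [0.005, 0.004, -1.0]]
wrist_force: [-0.6, 2.0, -0.8]
gripper_width: 0.006
time_s: 8.62
tcp_pos: [0.553, 0.3045, 0.1577]
ee_rot: [[0.04, -0.999, -0.0], [-0.999, -0.04, -0.001], [0.001, 0.0, -1.0]]
wrist_force: [-0.1, 2.2, -0.4]
gripper_width: 0.005
```

```bash
python3 -m inch '[{"jaw":255,"x":0,"y":-0.3,"z":-0.04,"ax":0,"ay":0,"az":0},{"jaw":255,"x":-0.02,"y":-0.3,"z":-0.02,"ax":0,"ay":0,"az":0},{"jaw":255,"x":-0.02,"y":-0.3,"z":-0.02,"ax":0,"ay":0,"az":0},{"jaw":255,"x":-0.02,"y":-0.3,"z":-0.02,"ax":0,"ay":0,"az":0},{"jaw":255,"x":-0.02,"y":-0.3,"z":-0.02,"ax":0,"ay":0,"az":0},{"jaw":255,"x":-0.02,"y":-0.3,"z":-0.02,"ax":0,"ay":0,"az":0},{"jaw":255,"x":-0.02,"y":-0.3,"z":-0.02,"ax":0,"ay":0,"az":0}]'; python3 -m inch '[{"jaw":255,"x":0,"y":-0.1,"z":0,"ax":0,"ay":0,"az":0}]'
```

```text
time_s: 9.5
tcp_pos: [0.5475, 0.1701, 0.1508]
ee_rot: [[0.04, -0.999, 0.007], [-0.999, -0.04, 0.003], [-0.003, -0.007, -1.0]]
wrist_force: [0.9, 2.4, 0.5]
gripper_width: 0.007
time_s: 9.62
tcp_pos: [0.5466, 0.1623, 0.1504]
ee_rot: [[0.039, -0.999, 0.005], [-0.999, -0.039, 0.002], [-0.002, -0.005, -1.0]]
wrist_force: [-0.8, 1.7, -0.2]
gripper_width: 0.008
```

```bash
python3 -m inch '[{"jaw":255,"x":0,"y":-0.06,"z":0,"ax":0,"ay":0,"az":0}]'; python3 -m inch '[{"jaw":255,"x":0,"y":-0.05,"z":0,"ax":0,"ay":0,"az":0}]'; python3 -m inch '[{"jaw":255,"x":0,"y":-0.05,"z":0,"ax":0,"ay":0,"az":0}]'
```

```text
time_s: 9.75
tcp_pos: [0.5466, 0.1582, 0.1504]
ee_rot: [[0.038, -0.999, 0.005], [-0.999, -0.038, 0.002], [-0.002, -0.005, -1.0]]
wrist_force: [0.5, 1.1, 2.0]
gripper_width: 0.003
time_s: 9.88
tcp_pos: [0.5468, 0.1582, 0.1504]
ee_rot: [[0.038, -0.999, 0.006], [-0.999, -0.038, 0.008], [-0.007, -0.007, -1.0]]
wrist_force: [-4.6, 15.8, 3.0]
gripper_width: 0.004
time_s: 10.0
tcp_pos: [0.5468, 0.1584, 0.1505]
ee_rot: [[0.039, -0.999, 0.007], [-0.999, -0.038, 0.013], [-0.013, -0.008, -1.0]]
wrist_force: [-2.4, 9.4, 0.8]
gripper_width: 0.007
```

```bash
python3 -m inch '[{"jaw":255,"x":0,"y":0.1,"z":0.1,"ax":-0.07,"ay":0,"az":0},{"jaw":0,"x":0,"y":0.1,"z":0.9,"ax":0,"ay":0,"az":0},{"jaw":0,"x":0,"y":0.7,"z":0.7,"ax":0,"ay":0,"az":0.4},{"jaw":0,"x":0,"y":0.9,"z":0,"ax":0,"ay":0,"az":0.4},{"jaw":0,"x":0,"y":0.9,"z":0,"ax":0,"ay":0,"az":0.4},{"jaw":0,"x":0,"y":0.8,"z":0,"ax":0,"ay":0,"az":0.4}]'
python3 - <<'E'
from h import *
snap('top','t4',(175,105,200,130),4);snap('side','s4',(270,35,165,230),2.6)
E
```

```text
time_s: 10.75
tcp_pos: [0.5441, 0.3688, 0.2565]
ee_rot: [[0.317, -0.948, 0.004], [-0.948, -0.317, -0.012], [0.013, -0.0, -1.0]]
wrist_force: [0.2, -0.1, -0.7]
gripper_width: 0.49
```

View pics/t4.png

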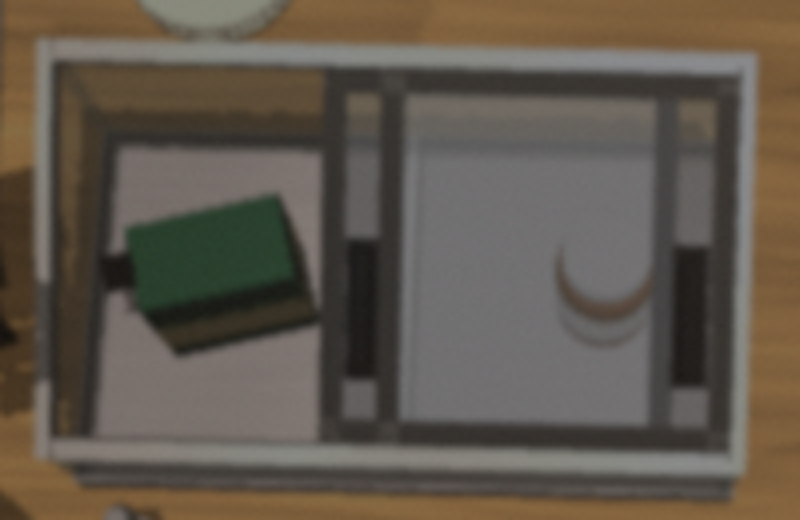

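View pics/s4.png

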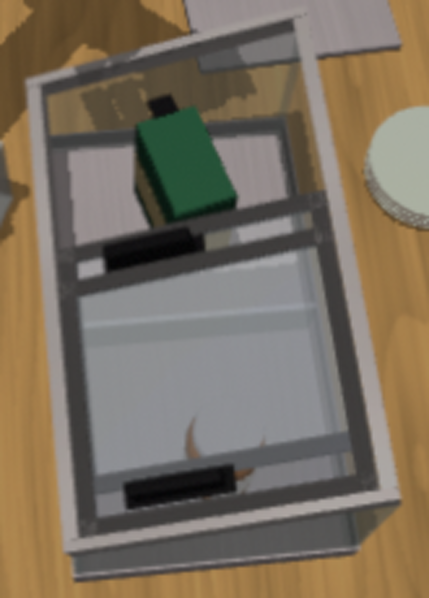

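Run:
```python
from h import *
for n in('top','side'):
    im=cv2.imread(f'pics/{"t4" if n=="top" else "s4"}_raw.png');hsv=cv2.cvtColor(im,cv2.COLOR_BGR2HSV)
    m=((hsv[...,0]>55)&(hsv[...,0]<90)&(hsv[...,1]>90)).astype(np.uint8)
    g=im[...,1];
    v=g[m>0];print(n,m.sum(),np.percentile(v,[5,25,50,75,95]))
    th=np.percentile(v,70)*.8
    m2=(m&(g>th)).astype(np.uint8)
    cs=max(cv2.findContours(m2,0,2)[0],key=cv2.contourArea)
    ap=cv2.approxPolyDP(cs,3,True)[:,0];print(ap.tolist())
    for q in ap: print(plane(n,q,.137).round(4))
    o=cv2.resize(im,None,fx=6,fy=6,interpolation=2);cv2.drawContours(o,[ap*6+3],-1,(0,0,255),1)
    x,y=ap.min(0)*6-80;cv2.imwrite(f'pics/lid_{n}.png',cv2.convertScaleAbs(o[y:y+400,x:x+400],alpha=1.6))
a=cv2.imread('pics/lid_top.png');b=cv2.imread('pics/lid_side.png');cv2.imwrite('pics/lid.png',np.hstack([a,b]))
```

```text
top 132 [ 1.  2.  3. 63. 64.]
[[215, 174]]
[0.5729 0.2817 0.137 ]
side 1104 [26.   76.75 82.   82.   83.  ]
[[344, 76], [323, 83], [337, 116], [360, 110]]
[0.6081 0.3099 0.137 ]
[0.5531 0.2921 0.137 ]
[0.5805 0.195  0.137 ]
[0.6386 0.2084 0.137 ]
```

View pics/lid.png

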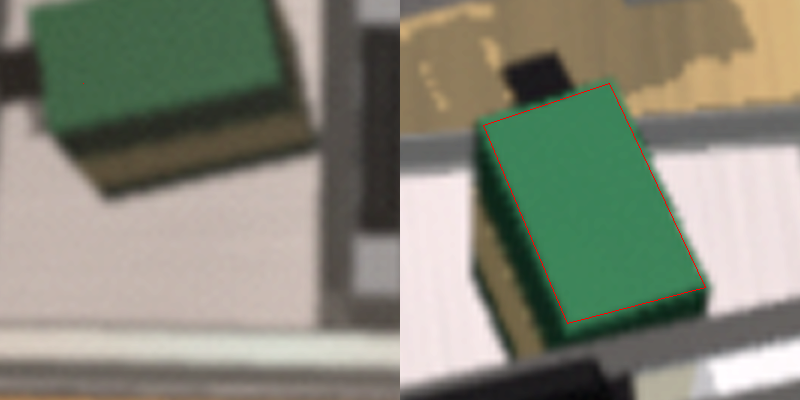

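Run:
```python
from h import *
n='top';im=cv2.imread('pics/t4_raw.png').astype(int)
g=im[...,1];m=((g-im[...,2]>15)&(g-im[...,0]>8)&(g>40)).astype(np.uint8)
cs=max(cv2.findContours(m,0,2)[0],key=cv2.contourArea)
r=cv2.minAreaRect(cs);bx=cv2.boxPoints(r)
print(cv2.contourArea(cs),bx.tolist())
P=np.array([plane(n,q,.137) for q in bx]);print(P.round(4),P.mean(0),[np.linalg.norm(P[i]-P[i-1]).round(4) for i in range(4)])
for a,b in [((344.3,76),bx[0]),]: pass
# triangulate centre
print(tri((341.2,96.2),bx.mean(0)))
```

```text
699.5 [[205.9615478515625, 161.8076629638672], [243.65383911132812, 154.2692108154297], [247.576904296875, 173.8845977783203], [209.88461303710938, 181.4230499267578]]
[[0.6066 0.3106 0.137 ]
 [0.6341 0.208  0.137 ]
 [0.5781 0.192  0.137 ]
 [0.551  0.2936 0.137 ]] [0.59244793 0.25102796 0.137     ] [np.float64(0.0581), np.float64(0.1062), np.float64(0.0582), np.float64(0.1052)]
(array([0.59500318, 0.25273541, 0.13220222]), np.float64(0.002730010099708908))
```

Run:
```python
from h import *
p=sense();T=p['tcp_pos'];R=p['ee_rot'];ims=[]
for n,f in(('side','s4_raw'),('top','t4_raw')):
    im=cv2.imread(f'pics/{f}.png')
    w=p['gripper_width']*.0435
    q=proj(n,[T+R@[0,w,0],T-R@[0,w,0],T+R@[0,w,-.07],T-R@[0,w,-.07]])
    c=q.mean(0);x,y=[int(max(0,v-50)) for v in c]
    o=cv2.convertScaleAbs(cv2.resize(im[y:y+100,x:x+100],(400,400),interpolation=2),alpha=2)
    for k in q: cv2.circle(o,tuple(int(v) for v in (k-[x,y]+.5)*4),3,(0,0,255),-1)
    ims.append(o)
cv2.imwrite('pics/tip.png',np.hstack(ims))
```

```text
(no output)
```

View pics/tip.png

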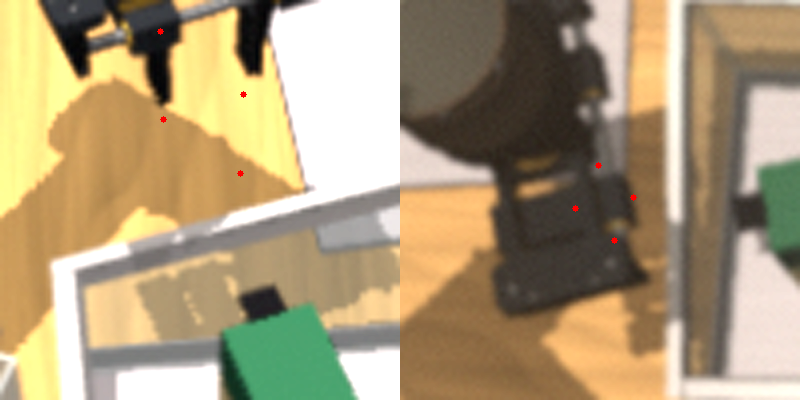

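Lid found at centre (0.594, 0.251), yaw about 105.5°. Both views give the expected 106x58 mm at z=0.137. Picture and contact both put the real fingertips about 15–20 mm higher than the reported TCP z, so I'll command lower than that z suggests.

```bash
python3 -m inch '[{"jaw":0,"x":0.42,"y":-0.95,"z":0.05,"ax":0,"ay":0,"az":-0.3},{"jaw":0,"x":0.42,"y":-0.95,"z":0.05,"ax":0.07,"ay":0,"az":0},{"jaw":0,"x":0,"y":-0.1,"z":0,"ax":0,"ay":0,"az":0}]'
python3 - <<'E'
from h import *
p=sense();T=p['tcp_pos'];R=p['ee_rot'];print(T,R.round(3),p['joints'].round(1));ims=[]
for n in('side','top'):
    im=capture(n)[:,:,::-1]
    w=p['gripper_width']*.0435
    q=proj(n,[T+R@[0,w,-.0],T-R@[0,w,0],T+R@[0,w,-.02],T+R@[0,-w,-.02]])
    c=q.mean(0);x,y=[int(max(0,v-50)) for v in c]
    o=cv2.convertScaleAbs(cv2.resize(im[y:y+100,x:x+100],(400,400),interpolation=2),alpha=2)
    for k in q: cv2.circle(o,tuple(int(v) for v in (k-[x,y]+.5)*4),2,(0,0,255),-1)
    ims.append(o)
cv2.imwrite('pics/tip2.png',np.hstack(ims))
E
```

```text
time_s: 11.22
tcp_pos: [0.5932, 0.2483, 0.2585]
ee_rot: [[0.272, -0.962, -0.002], [-0.962, -0.272, -0.008], [0.007, 0.004, -1.0]]
wrist_force: [-0.5, -0.1, 0.6]
gripper_width: 0.924
[0.59322894 0.24828871 0.25846623] [[ 0.272 -0.962 -0.002]
 [-0.962 -0.272 -0.008]
 [ 0.007  0.004 -1.   ]] [ 37.3  22.3   8.9   0.3 -76.9 -21.5]
```

View pics/tip2.png

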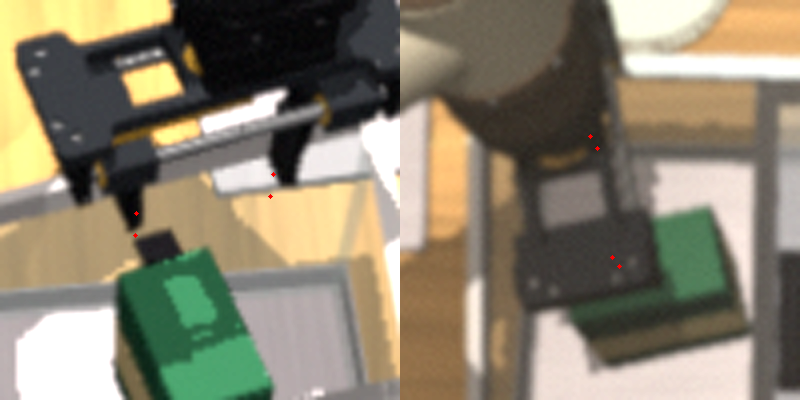

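```bash
python3 -m inch '[{"jaw":0,"x":0,"y":0.04,"z":-0.7,"ax":0,"ay":0,"az":0},{"jaw":0,"x":0,"y":0.02,"z":-0.7,"ax":0,"ay":0,"az":0},{"jaw":0,"x":0,"y":0,"z":-0.5,"ax":0,"ay":0,"az":0}]'
```

```text
time_s: 11.7
tcp_pos: [0.5921, 0.2575, 0.145]
ee_rot: [[0.277, -0.961, 0.004], [-0.961, -0.277, -0.005], [0.005, -0.002, -1.0]]
wrist_force: [-0.4, -0.3, 0.3]
gripper_width: 1.003
```

```bash
python3 -m inch '[{"jaw":0,"x":0.02,"y":-0.1,"z":-0.3,"ax":0,"ay":0,"az":0}]';python3 -m inch '[{"jaw":0,"x":0.02,"y":-0.04,"z":-0.4,"ax":0,"ay":0,"az":0}]';python3 -m inch '[{"jaw":0,"x":0,"y":0,"z":-0.25,"ax":0,"ay":0,"az":0}]'
```

```text
time_s: 11.82
tcp_pos: [0.5918, 0.2524, 0.1248]
ee_rot: [[0.28, -0.96, 0.001], [-0.96, -0.28, -0.007], [0.007, 0.001, -1.0]]
wrist_force: [0.1, -0.3, -0.1]
gripper_width: 1.002
time_s: 11.95
tcp_pos: [0.5925, 0.2511, 0.1004]
ee_rot: [[0.281, -0.96, 0.001], [-0.96, -0.281, -0.007], [0.007, 0.001, -1.0]]
wrist_force: [-0.3, -0.1, -1.0]
gripper_width: 0.997
time_s: 12.08
tcp_pos: [0.5913, 0.2516, 0.0838]
ee_rot: [[0.283, -0.959, -0.001], [-0.959, -0.283, -0.009], [0.008, 0.003, -1.0]]
wrist_force: [0.5, 0.3, -0.6]
gripper_width: 1.001
```

```bash
python3 -m inch '[{"jaw":255,"x":0,"y":0,"z":-0.02,"ax":0.05,"ay":0,"az":0},{"jaw":255,"x":0,"y":0,"z":0,"ax":0,"ay":0,"az":0},{"jaw":255,"x":0,"y":0,"z":0,"ax":0,"ay":0,"az":0},{"jaw":255,"x":0,"y":0,"z":0,"ax":0,"ay":0,"az":0},{"jaw":255,"x":0,"y":0,"z":0,"ax":0,"ay":0,"az":0}]';python3 -m inch '[{"jaw":255,"x":0,"y":0,"z":0.1,"ax":0,"ay":0,"az":0},{"jaw":255,"x":0,"y":0,"z":0.2,"ax":0,"ay":0,"az":0},{"jaw":255,"x":0,"y":0,"z":0.3,"ax":0,"ay":0,"az":0}]'
python3 - <<'E'
from h import *
a=capture('side')[:,:,::-1];b=capture('top')[:,:,::-1]
f=lambda i,x,y:cv2.convertScaleAbs(cv2.resize(i[y:y+130,x:x+130],(400,400),interpolation=2),alpha=1.8)
cv2.imwrite('pics/g1.png',np.hstack([f(a,270,20),f(b,175,110)]))
E
```

```text
time_s: 12.7
tcp_pos: [0.5918, 0.2535, 0.0838]
ee_rot: [[0.284, -0.959, 0.002], [-0.959, -0.284, 0.001], [-0.001, -0.002, -1.0]]
wrist_force: [1.4, 1.0, -1.9]
gripper_width: 0.74
time_s: 13.08
tcp_pos: [0.5891, 0.252, 0.1185]
ee_rot: [[0.283, -0.959, -0.006], [-0.959, -0.283, -0.002], [0.001, 0.006, -1.0]]
wrist_force: [1.1, -0.3, -3.8]
gripper_width: 0.735
```

View pics/g1.png

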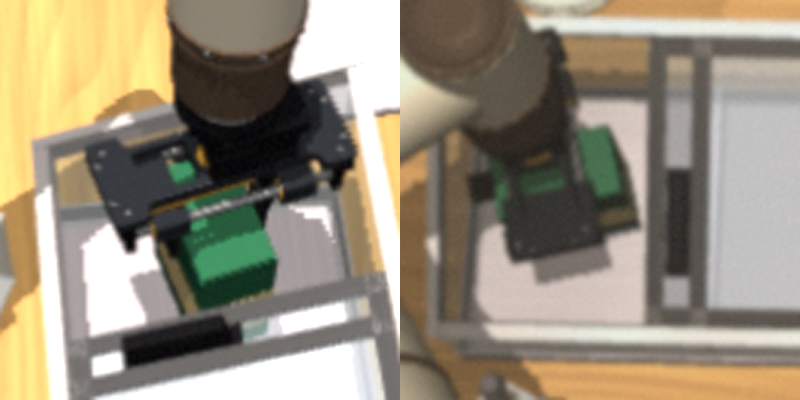

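```bash
python3 -m inch '[{"jaw":255,"x":0,"y":0,"z":0.5,"ax":0,"ay":0,"az":0},{"jaw":255,"x":0,"y":0,"z":0.7,"ax":0,"ay":0,"az":0},{"jaw":255,"x":0,"y":0,"z":0.8,"ax":0,"ay":0,"az":0},{"jaw":255,"x":0,"y":0,"z":0.8,"ax":0,"ay":0,"az":0},{"jaw":255,"x":0,"y":0,"z":0.7,"ax":0,"ay":0,"az":0},{"jaw":255,"x":0,"y":0,"z":0.3,"ax":0,"ay":0,"az":0}]'
```

```text
time_s: 13.92
tcp_pos: [0.5864, 0.2511, 0.351]
ee_rot: [[0.283, -0.959, -0.01], [-0.959, -0.283, -0.002], [-0.001, 0.01, -1.0]]
wrist_force: [-0.1, 0.8, -4.5]
gripper_width: 0.741
```

```bash
python3 -m inch '[{"jaw":255,"x":-0.1,"y":-0.3,"z":0,"ax":0,"ay":-0.05,"az":0},{"jaw":255,"x":-0.15,"y":-0.6,"z":0,"ax":0,"ay":0,"az":0},{"jaw":255,"x":-0.2,"y":-0.8,"z":0,"ax":0,"ay":0,"az":0},{"jaw":255,"x":-0.2,"y":-0.8,"z":0,"ax":0,"ay":0,"az":0},{"jaw":255,"x":-0.2,"y":-0.8,"z":0,"ax":0,"ay":0,"az":0},{"jaw":255,"x":-0.2,"y":-0.8,"z":0,"ax":0,"ay":0,"az":0},{"jaw":255,"x":-0.2,"y":-0.8,"z":0,"ax":0,"ay":0,"az":0},{"jaw":255,"x":-0.2,"y":-0.8,"z":0,"ax":0,"ay":0,"az":0},{"jaw":255,"x":-0.2,"y":-0.8,"z":0,"ax":0,"ay":0,"az":0},{"jaw":255,"x":-0.2,"y":-0.8,"z":0,"ax":0,"ay":0,"az":0},{"jaw":255,"x":-0.2,"y":-0.8,"z":0,"ax":0,"ay":0,"az":0},{"jaw":255,"x":-0.2,"y":-0.6,"z":0,"ax":0,"ay":0,"az":0}]'
```

```text
time_s: 15.42
tcp_pos: [0.4409, -0.2816, 0.3467]
ee_rot: [[0.288, -0.958, -0.006], [-0.958, -0.288, 0.005], [-0.006, 0.004, -1.0]]
wrist_force: [0.2, -0.0, -4.5]
gripper_width: 0.737
```

```bash
python3 -m inch '[{"jaw":255,"x":0,"y":-0.5,"z":-0.3,"ax":0,"ay":0,"az":0},{"jaw":255,"x":0.05,"y":-0.2,"z":-0.6,"ax":0,"ay":0,"az":0},{"jaw":255,"x":0.05,"y":0,"z":-0.7,"ax":0,"ay":0,"az":0},{"jaw":255,"x":0,"y":0,"z":-0.7,"ax":0,"ay":0,"az":0},{"jaw":255,"x":0,"y":0,"z":-0.7,"ax":0,"ay":0,"az":0},{"jaw":255,"x":0,"y":0,"z":-0.5,"ax":0,"ay":0,"az":0}]'
python3 - <<'E'
from h import *
a=capture('side')[:,:,::-1];b=capture('top')[:,:,::-1]
f=lambda i,x,y:cv2.convertScaleAbs(cv2.resize(i[y:y+150,x:x+150],(400,400),interpolation=2),alpha=1.8)
cv2.imwrite('pics/g2.png',np.hstack([f(a,240,250),f(b,360,160)]))
E
```

```text
time_s: 16.18
tcp_pos: [0.4439, -0.3274, 0.1318]
ee_rot: [[0.281, -0.96, 0.0], [-0.96, -0.281, 0.004], [-0.004, -0.001, -1.0]]
wrist_force: [-0.5, -0.4, -4.1]
gripper_width: 0.739
```

View pics/g2.png

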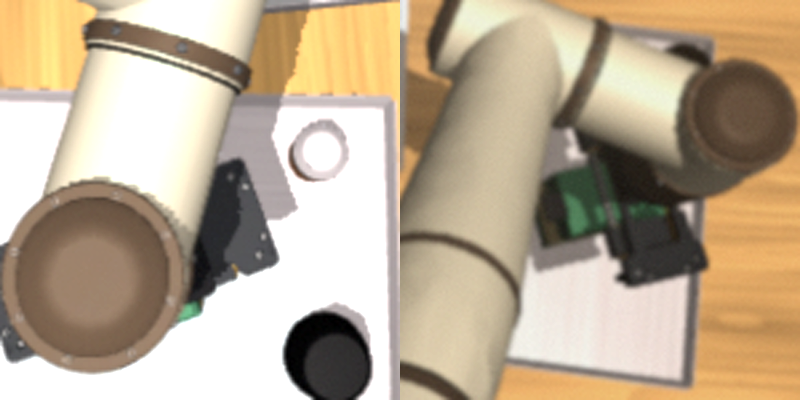

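```bash
python3 -m inch '[{"jaw":255,"x":0,"y":0,"z":-0.4,"ax":0,"ay":0,"az":0},{"jaw":255,"x":0,"y":0,"z":-0.25,"ax":0,"ay":0,"az":0},{"jaw":255,"x":0,"y":0,"z":-0.05,"ax":-0.02,"ay":0,"az":0}]';python3 -m inch '[{"jaw":255,"x":0,"y":0,"z":-0.05,"ax":0,"ay":0,"az":0}]';python3 -m inch '[{"jaw":255,"x":0,"y":0,"z":-0.04,"ax":0,"ay":0,"az":0}]'
```

```text
time_s: 16.65
tcp_pos: [0.4448, -0.3281, 0.0911]
ee_rot: [[0.282, -0.96, 0.0], [-0.96, -0.282, -0.0], [0.0, -0.0, -1.0]]
wrist_force: [0.5, -0.5, -3.9]
gripper_width: 0.732
time_s: 16.77
tcp_pos: [0.4457, -0.3285, 0.0892]
ee_rot: [[0.282, -0.959, 0.002], [-0.959, -0.282, -0.002], [0.002, -0.002, -1.0]]
wrist_force: [0.0, 0.4, -3.7]
gripper_width: 0.735
time_s: 16.9
tcp_pos: [0.4463, -0.3287, 0.0876]
ee_rot: [[0.282, -0.959, 0.004], [-0.959, -0.282, -0.002], [0.003, -0.003, -1.0]]
wrist_force: [-0.7, 0.1, -4.2]
gripper_width: 0.736
```

```bash
python3 -m inch '[{"jaw":255,"x":0,"y":0,"z":-0.08,"ax":0,"ay":-0.02,"az":0}]';python3 -m inch '[{"jaw":255,"x":0,"y":0,"z":-0.06,"ax":0,"ay":0,"az":0}]';python3 -m inch '[{"jaw":255,"x":0,"y":0,"z":-0.05,"ax":0,"ay":0,"az":0}]'
```

```text
time_s: 17.02
tcp_pos: [0.447, -0.329, 0.0834]
ee_rot: [[0.283, -0.959, 0.009], [-0.959, -0.283, -0.003], [0.006, -0.008, -1.0]]
wrist_force: [0.6, 0.3, -4.4]
gripper_width: 0.738
time_s: 17.15
tcp_pos: [0.4471, -0.3292, 0.0799]
ee_rot: [[0.283, -0.959, 0.01], [-0.959, -0.283, -0.004], [0.006, -0.008, -1.0]]
wrist_force: [-0.4, -2.8, 3.9]
gripper_width: 0.736
time_s: 17.27
tcp_pos: [0.4483, -0.3298, 0.0792]
ee_rot: [[0.284, -0.959, 0.012], [-0.959, -0.284, -0.006], [0.009, -0.01, -1.0]]
wrist_force: [-0.1, 5.6, 13.4]
gripper_width: 0.736
```

```bash
python3 -m inch '[{"jaw":255,"x":0,"y":0,"z":0.01,"ax":0.03,"ay":0.07,"az":0},{"jaw":0,"x":0,"y":0,"z":0,"ax":0,"ay":0,"az":0},{"jaw":0,"x":0,"y":0,"z":0,"ax":0,"ay":0,"az":0},{"jaw":0,"x":0,"y":0,"z":0,"ax":0,"ay":0,"az":0},{"jaw":0,"x":0,"y":0,"z":0,"ax":0,"ay":0,"az":0}]';python3 -m inch '[{"jaw":0,"x":0,"y":0,"z":0.3,"ax":0,"ay":0,"az":0},{"jaw":0,"x":0,"y":0,"z":0.7,"ax":0,"ay":0,"az":0},{"jaw":60,"x":0,"y":0.6,"z":0.7,"ax":0,"ay":0,"az":0},{"jaw":130,"x":-0.1,"y":0.9,"z":0,"ax":0,"ay":0,"az":0},{"jaw":130,"x":-0.1,"y":0.9,"z":0,"ax":0,"ay":0,"az":0},{"jaw":130,"x":-0.1,"y":0.9,"z":0,"ax":0,"ay":0,"az":0}]'
python3 - <<'E'
from h import *
snap('side','s5');snap('top','t5')
a=cv2.imread('pics/s5_raw.png');b=cv2.imread('pics/t5_raw.png')
f=lambda i,x,y:cv2.convertScaleAbs(cv2.resize(i[y:y+150,x:x+150],(400,400),interpolation=2),alpha=1.6)
cv2.imwrite('pics/g3.png',np.hstack([f(a,240,250),f(b,360,160)]))
E
```

```text
time_s: 17.9
tcp_pos: [0.4501, -0.3308, 0.0815]
ee_rot: [[0.285, -0.959, 0.003], [-0.959, -0.285, -0.003], [0.004, -0.002, -1.0]]
wrist_force: [0.6, -0.9, -0.2]
gripper_width: 0.988
time_s: 18.65
tcp_pos: [0.4316, -0.1306, 0.1861]
ee_rot: [[0.278, -0.961, 0.005], [-0.961, -0.278, -0.002], [0.003, -0.004, -1.0]]
wrist_force: [1.5, 1.1, 0.2]
gripper_width: 0.63
```

View pics/g3.png

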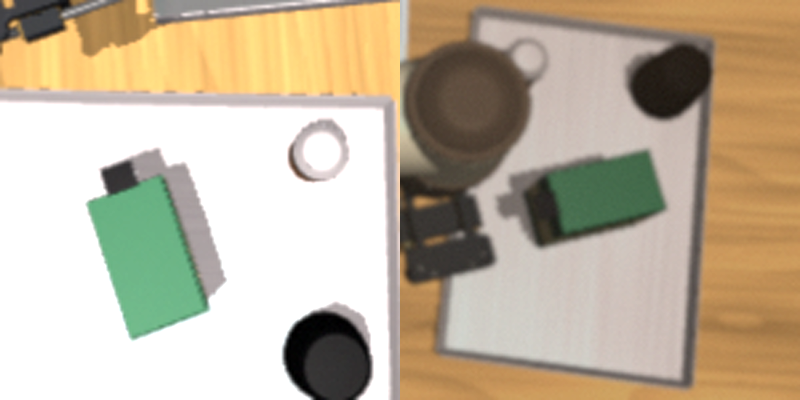

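Run:
```python
from h import *
for n,f in(('side','s5_raw'),('top','t5_raw')):
    im=cv2.imread(f'pics/{f}.png').astype(int);g=im[...,1]
    m=((g-im[...,2]>15)&(g-im[...,0]>8)&(g>40)).astype(np.uint8)
    cs=max(cv2.findContours(m,0,2)[0],key=cv2.contourArea);bx=cv2.boxPoints(cv2.minAreaRect(cs))
    P=np.array([plane(n,q,.133) for q in bx]);print(n,P[:,:2].round(4).tolist(),P.mean(0).round(4),[np.linalg.norm(P[i]-P[i-1]).round(4) for i in range(4)])
    ap=cv2.approxPolyDP(cs,3,True)[:,0];print([plane(n,q,.133)[:2].round(4).tolist() for q in ap])
    i=np.argmax([np.linalg.norm(P[k]-P[k-1]) for k in range(4)]);d=P[i]-P[i-1];d*=np.sign(d[1]);print('yaw',np.degrees(np.arctan2(d[1],d[0])))
    if n=='side':
        t=((im.max(2)<45)).astype(np.uint8);t[:, :270]=0;t[:300]=0;t[330:]=0;t[:,300:]=0
        c=max(cv2.findContours(t,0,2)[0],key=cv2.contourArea);r=cv2.minAreaRect(c);print('tab',r,plane(n,r[0],.135))
```

```text
side [[0.4034, -0.2851], [0.4664, -0.2681], [0.4967, -0.3735], [0.4353, -0.3894]] [ 0.4505 -0.329   0.133 ] [np.float64(0.1091), np.float64(0.0653), np.float64(0.1096), np.float64(0.0634)]
[[0.465, -0.27], [0.4077, -0.2849], [0.4361, -0.3879], [0.4941, -0.372]]
yaw 106.01120736864549
tab ((284.4499816894531, 316.3500061035156), (8.538147926330566, 10.119288444519043), 71.56504821777344) [ 0.43254617 -0.26878394  0.135     ]
top [[0.4616, -0.2717], [0.4908, -0.376], [0.4311, -0.3886], [0.4026, -0.2853]] [ 0.4465 -0.3304  0.133 ] [np.float64(0.0606), np.float64(0.1083), np.float64(0.061), np.float64(0.1072)]
[[0.4861, -0.3715], [0.4617, -0.2763], [0.4053, -0.2874], [0.432, -0.3845]]
yaw 105.61407656385711
```

```bash
python3 -m inch '[{"jaw":115,"x":-0.67,"y":-0.55,"z":0,"ax":0,"ay":0,"az":0},{"jaw":115,"x":-0.67,"y":-0.55,"z":0,"ax":0,"ay":0,"az":0},{"jaw":115,"x":-0.67,"y":-0.55,"z":-0.3,"ax":0,"ay":0,"az":0},{"jaw":115,"x":0,"y":0,"z":-0.8,"ax":0,"ay":0,"az":0},{"jaw":115,"x":0,"y":0,"z":-0.8,"ax":0,"ay":0,"az":0}]';python3 -m inch '[{"jaw":115,"x":0,"y":0,"z":-0.6,"ax":0,"ay":0,"az":0},{"jaw":115,"x":0,"y":0,"z":-0.1,"ax":0,"ay":0,"az":0}]'
```

```text
time_s: 19.38
tcp_pos: [0.3114, -0.232, 0.0745]
ee_rot: [[0.288, -0.958, 0.02], [-0.958, -0.288, -0.007], [0.013, -0.017, -1.0]]
wrist_force: [1.6, 0.3, -0.8]
gripper_width: 0.55
time_s: 19.62
tcp_pos: [0.3089, -0.2329, 0.0296]
ee_rot: [[0.285, -0.958, 0.015], [-0.958, -0.285, -0.006], [0.01, -0.013, -1.0]]
wrist_force: [0.6, -1.1, 0.3]
gripper_width: 0.551
```

```bash
python3 -m inch '[{"jaw":115,"x":0,"y":0,"z":-0.2,"ax":0.03,"ay":0.08,"az":0}]';python3 -m inch '[{"jaw":115,"x":0,"y":0,"z":-0.08,"ax":0,"ay":0,"az":0}]';python3 -m inch '[{"jaw":115,"x":0,"y":0,"z":-0.06,"ax":0,"ay":0,"az":0}]'
```

```text
time_s: 19.75
tcp_pos: [0.31, -0.2334, 0.0181]
ee_rot: [[0.286, -0.958, 0.003], [-0.958, -0.286, -0.002], [0.002, -0.002, -1.0]]
wrist_force: [0.4, 0.4, 0.1]
gripper_width: 0.551
time_s: 19.88
tcp_pos: [0.311, -0.2338, 0.0135]
ee_rot: [[0.286, -0.958, 0.004], [-0.958, -0.286, -0.002], [0.003, -0.003, -1.0]]
wrist_force: [0.7, 0.8, 0.3]
gripper_width: 0.549
time_s: 20.0
tcp_pos: [0.3119, -0.2341, 0.0103]
ee_rot: [[0.286, -0.958, 0.006], [-0.958, -0.286, -0.002], [0.004, -0.005, -1.0]]
wrist_force: [-0.5, -0.6, -0.2]
gripper_width: 0.548
```

```bash
python3 -m inch '[{"jaw":115,"x":0,"y":0,"z":-0.06,"ax":0,"ay":0,"az":0}]';python3 -m inch '[{"jaw":115,"x":0,"y":0,"z":-0.06,"ax":0,"ay":0.03,"az":0}]';python3 -m inch '[{"jaw":115,"x":0,"y":0,"z":-0.06,"ax":0,"ay":0,"az":0}]'
```

```text
time_s: 20.12
tcp_pos: [0.3125, -0.2342, 0.007]
ee_rot: [[0.286, -0.958, 0.007], [-0.958, -0.286, -0.003], [0.005, -0.006, -1.0]]
wrist_force: [0.9, 0.7, 0.2]
gripper_width: 0.549
time_s: 20.25
tcp_pos: [0.3128, -0.2342, 0.0035]
ee_rot: [[0.286, -0.958, 0.003], [-0.958, -0.286, -0.003], [0.004, -0.002, -1.0]]
wrist_force: [0.4, -0.2, -0.4]
gripper_width: 0.551
time_s: 20.38
tcp_pos: [0.3131, -0.2342, -0.0001]
ee_rot: [[0.286, -0.958, 0.004], [-0.958, -0.286, -0.003], [0.004, -0.002, -1.0]]
wrist_force: [-0.1, -0.1, 0.6]
gripper_width: 0.549
```

```bash
python3 -m inch '[{"jaw":115,"x":0,"y":0,"z":-0.06,"ax":0,"ay":0,"az":0}]';python3 -m inch '[{"jaw":115,"x":0,"y":0,"z":-0.06,"ax":0,"ay":0,"az":0}]';python3 -m inch '[{"jaw":115,"x":0,"y":0,"z":-0.06,"ax":0,"ay":0,"az":0}]'
```

```text
time_s: 20.5
tcp_pos: [0.3131, -0.2342, -0.0039]
ee_rot: [[0.287, -0.958, 0.004], [-0.958, -0.287, -0.003], [0.004, -0.003, -1.0]]
wrist_force: [1.1, -0.6, 0.1]
gripper_width: 0.55
time_s: 20.62
tcp_pos: [0.3142, -0.2345, -0.0074]
ee_rot: [[0.287, -0.958, 0.006], [-0.958, -0.287, -0.004], [0.005, -0.004, -1.0]]
wrist_force: [1.7, 0.2, 2.5]
gripper_width: 0.549
time_s: 20.75
tcp_pos: [0.316, -0.2349, -0.0107]
ee_rot: [[0.288, -0.958, 0.009], [-0.958, -0.288, -0.005], [0.007, -0.007, -1.0]]
wrist_force: [2.1, 0.0, 2.9]
gripper_width: 0.551
```

```bash
python3 -m inch '[{"jaw":115,"x":0,"y":0,"z":-0.03,"ax":0,"ay":0,"az":0}]'
python3 - <<'E'
from h import *
p=sense();print(p['joints'].round(1),p['wrist_force'],p['moment'])
a=capture('side')[:,:,::-1];b=capture('top')[:,:,::-1]
T=p['tcp_pos'];print(proj('side',[T]),proj('top',[T]))
f=lambda i,x,y:cv2.convertScaleAbs(cv2.resize(i[y:y+150,x:x+150],(400,400),interpolation=2),alpha=1.6)
cv2.imwrite('pics/g4.png',np.hstack([f(a,220,230),f(b,330,180)]))
E
```

```text
time_s: 20.88
tcp_pos: [0.3171, -0.2352, -0.0124]
ee_rot: [[0.288, -0.957, 0.011], [-0.957, -0.289, -0.006], [0.008, -0.009, -1.0]]
wrist_force: [2.1, -0.4, 2.5]
gripper_width: 0.548
[-12.5  18.3 -46.7   0.4 -24.3  28.9] [ 2.07948382 -0.38445153  2.53757186] [-0.02571584 -0.34216277  0.00182576]
[[241.25292958 307.80669034]] [[392.05230414 281.15927496]]
```

View pics/g4.png

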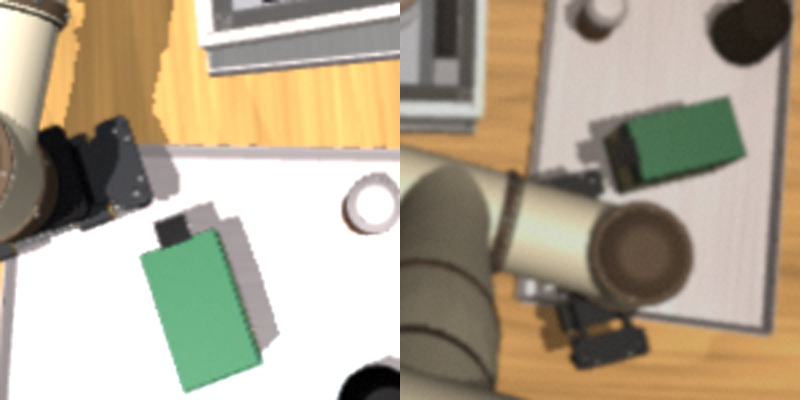

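```bash
python3 -m inch '[{"jaw":115,"x":0,"y":0.05,"z":0.3,"ax":0,"ay":0.06,"az":0},{"jaw":115,"x":0.4,"y":0.1,"z":0,"ax":0,"ay":0,"az":0},{"jaw":115,"x":0.1,"y":0,"z":-0.1,"ax":0,"ay":0,"az":0}]';python3 -m inch '[{"jaw":115,"x":0,"y":0,"z":-0.1,"ax":0,"ay":0,"az":0}]';python3 -m inch '[{"jaw":115,"x":0,"y":0,"z":-0.08,"ax":0,"ay":0,"az":0}]'
```

```text
time_s: 21.35
tcp_pos: [0.3449, -0.225, -0.0015]
ee_rot: [[0.286, -0.958, -0.006], [-0.958, -0.286, -0.003], [0.001, 0.007, -1.0]]
wrist_force: [0.2, 0.5, -0.0]
gripper_width: 0.552
time_s: 21.48
tcp_pos: [0.3446, -0.2246, -0.0086]
ee_rot: [[0.286, -0.958, -0.008], [-0.958, -0.286, -0.003], [0.0, 0.009, -1.0]]
wrist_force: [-0.7, -0.2, 0.6]
gripper_width: 0.545
time_s: 21.6
tcp_pos: [0.3434, -0.2244, -0.0146]
ee_rot: [[0.286, -0.958, -0.011], [-0.958, -0.286, -0.002], [-0.001, 0.011, -1.0]]
wrist_force: [-0.3, 0.1, 0.6]
gripper_width: 0.55
```

```bash
python3 -m inch '[{"jaw":115,"x":0,"y":0,"z":-0.06,"ax":0,"ay":-0.07,"az":0}]';python3 -m inch '[{"jaw":115,"x":0,"y":0,"z":-0.05,"ax":0,"ay":0,"az":0}]'
```

```text
time_s: 21.72
tcp_pos: [0.3436, -0.2245, -0.0171]
ee_rot: [[0.288, -0.958, 0.001], [-0.958, -0.288, -0.003], [0.003, 0.0, -1.0]]
wrist_force: [-7.4, 14.4, 62.7]
gripper_width: 0.549
time_s: 21.85
tcp_pos: [0.3436, -0.2245, -0.0171]
ee_rot: [[0.289, -0.957, 0.0], [-0.957, -0.289, -0.003], [0.003, 0.001, -1.0]]
wrist_force: [-9.7, 13.4, 63.4]
gripper_width: 0.55
```

```bash
python3 -m inch '[{"jaw":115,"x":0,"y":0,"z":0.8,"ax":0,"ay":0,"az":0},{"jaw":115,"x":0,"y":0,"z":0.8,"ax":0,"ay":0,"az":0},{"jaw":115,"x":0,"y":0,"z":0.8,"ax":0,"ay":0,"az":0},{"jaw":115,"x":0.5,"y":-0.2,"z":0.4,"ax":0,"ay":0,"az":0},{"jaw":115,"x":0.6,"y":-0.3,"z":0,"ax":0,"ay":0,"az":0},{"jaw":115,"x":0.3,"y":-0.2,"z":0,"ax":0,"ay":0,"az":0}]'
```

```text
time_s: 22.6
tcp_pos: [0.4244, -0.2667, 0.1557]
ee_rot: [[0.288, -0.958, -0.0], [-0.958, -0.288, -0.002], [0.001, 0.001, -1.0]]
wrist_force: [0.2, -0.3, 1.2]
gripper_width: 0.549
```

```bash
python3 -m inch '[{"jaw":115,"x":0.1,"y":0.05,"z":-0.3,"ax":0,"ay":0,"az":0},{"jaw":115,"x":0,"y":0,"z":-0.2,"ax":0,"ay":0,"az":0}]'
python3 - <<'E'
from h import *
p=sense();T=p['tcp_pos']+[0,0,.0205];R=p['ee_rot'];w=p['gripper_width']*.0435
a=capture('side')[:,:,::-1];b=capture('top')[:,:,::-1];o=[]
for n,i,x,y in(('side',a,250,270),('top',b,380,190)):
    k=cv2.convertScaleAbs(cv2.resize(i[y:y+90,x:x+90],(400,400),interpolation=2),alpha=1.6)
    for q in proj(n,[T+R@[0,w,0],T-R@[0,w,0]]): cv2.circle(k,tuple(int(v) for v in (q-[x,y]+.5)*400/90),2,(0,0,255),-1)
    o.append(k)
cv2.imwrite('pics/g5.png',np.hstack(o))
E
```

```text
time_s: 22.85
tcp_pos: [0.4311, -0.2646, 0.1241]
ee_rot: [[0.286, -0.958, 0.0], [-0.958, -0.286, -0.001], [0.001, -0.0, -1.0]]
wrist_force: [0.1, 0.1, 0.0]
gripper_width: 0.555
```

View pics/g5.png

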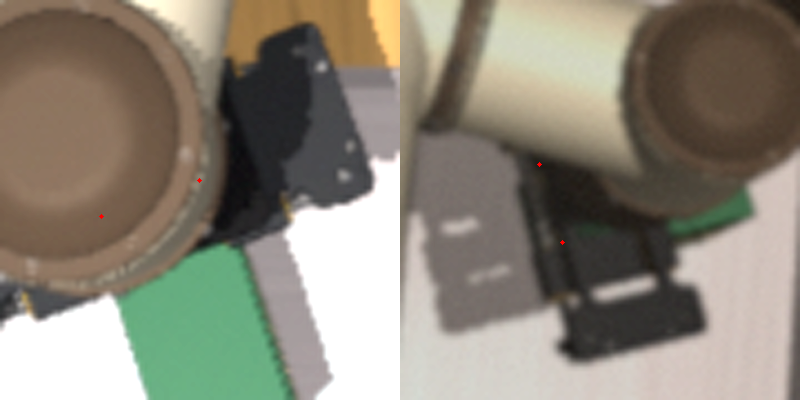

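```bash
python3 -m inch '[{"jaw":115,"x":0,"y":0,"z":-0.2,"ax":0,"ay":0,"az":0}]';python3 -m inch '[{"jaw":115,"x":-0.01,"y":-0.01,"z":-0.13,"ax":0,"ay":0,"az":0}]'
```

```text
time_s: 23.08
tcp_pos: [0.4306, -0.2647, 0.1123]
ee_rot: [[0.287, -0.958, 0.001], [-0.958, -0.287, -0.002], [0.002, -0.0, -1.0]]
wrist_force: [-0.1, -0.7, -0.2]
gripper_width: 0.548
time_s: 23.2
tcp_pos: [0.4294, -0.2651, 0.1037]
ee_rot: [[0.287, -0.958, -0.0], [-0.958, -0.287, -0.001], [0.001, 0.001, -1.0]]
wrist_force: [1.2, -0.8, 0.3]
gripper_width: 0.547
```

```bash
python3 -m inch '[{"jaw":255,"x":0,"y":0,"z":-0.02,"ax":0,"ay":0,"az":0},{"jaw":255,"x":0,"y":0,"z":0,"ax":0,"ay":0,"az":0},{"jaw":255,"x":0,"y":0,"z":0,"ax":0,"ay":0,"az":0},{"jaw":255,"x":0,"y":0,"z":0,"ax":0,"ay":0,"az":0},{"jaw":255,"x":0,"y":0,"z":0,"ax":0,"ay":0,"az":0}]'
```

```text
time_s: 23.82
tcp_pos: [0.4293, -0.2651, 0.1028]
ee_rot: [[0.287, -0.958, 0.001], [-0.958, -0.287, -0.002], [0.002, -0.0, -1.0]]
wrist_force: [-0.1, -0.2, -0.7]
gripper_width: 0.292
```

```bash
python3 -m inch '[{"jaw":255,"x":0,"y":0,"z":0.08,"ax":0,"ay":0,"az":0},{"jaw":255,"x":0,"y":0,"z":0.1,"ax":0,"ay":0,"az":0},{"jaw":255,"x":0,"y":0,"z":0.15,"ax":0,"ay":0,"az":0},{"jaw":255,"x":0,"y":0,"z":0.2,"ax":0,"ay":0,"az":0},{"jaw":255,"x":0,"y":0,"z":0.3,"ax":0,"ay":0,"az":0},{"jaw":255,"x":0,"y":0,"z":0.3,"ax":0,"ay":0,"az":0}]'
python3 - <<'E'
from h import *
a=capture('side')[:,:,::-1];b=capture('top')[:,:,::-1]
f=lambda i,x,y:cv2.convertScaleAbs(cv2.resize(i[y:y+130,x:x+130],(400,400),interpolation=2),alpha=1.6)
cv2.imwrite('pics/g6.png',np.hstack([f(a,240,270),f(b,360,180)]))
E
```

```text
time_s: 24.58
tcp_pos: [0.4288, -0.265, 0.1743]
ee_rot: [[0.287, -0.958, -0.001], [-0.958, -0.287, -0.001], [0.001, 0.001, -1.0]]
wrist_force: [0.1, -0.4, -1.1]
gripper_width: 0.294
```

View pics/g6.png

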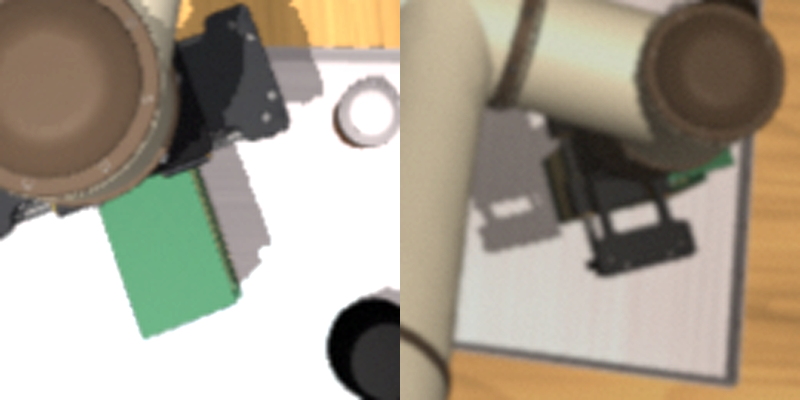

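```bash
python3 -m inch '[{"jaw":255,"x":-0.4,"y":0.1,"z":0,"ax":0,"ay":0,"az":0},{"jaw":255,"x":-0.6,"y":0.1,"z":0,"ax":0,"ay":0,"az":0},{"jaw":255,"x":-0.4,"y":0.1,"z":0,"ax":0,"ay":0,"az":0},{"jaw":255,"x":0,"y":0,"z":-0.5,"ax":0,"ay":0,"az":0},{"jaw":255,"x":0,"y":0,"z":-0.6,"ax":0,"ay":0,"az":0},{"jaw":255,"x":0,"y":0,"z":-0.6,"ax":0,"ay":0,"az":0},{"jaw":255,"x":0,"y":0,"z":-0.5,"ax":0,"ay":0,"az":0}]'
python3 - <<'E'
from h import *
a=capture('side')[:,:,::-1];b=capture('top')[:,:,::-1]
f=lambda i,x,y:cv2.convertScaleAbs(cv2.resize(i[y:y+130,x:x+130],(400,400),interpolation=2),alpha=1.6)
cv2.imwrite('pics/g7.png',np.hstack([f(a,220,270),f(b,360,180)]))
E
```

```text
time_s: 25.55
tcp_pos: [0.3444, -0.2468, 0.0419]
ee_rot: [[0.286, -0.958, 0.013], [-0.958, -0.286, -0.004], [0.008, -0.011, -1.0]]
wrist_force: [0.6, -0.6, -0.5]
gripper_width: 0.291
```

View pics/g7.png

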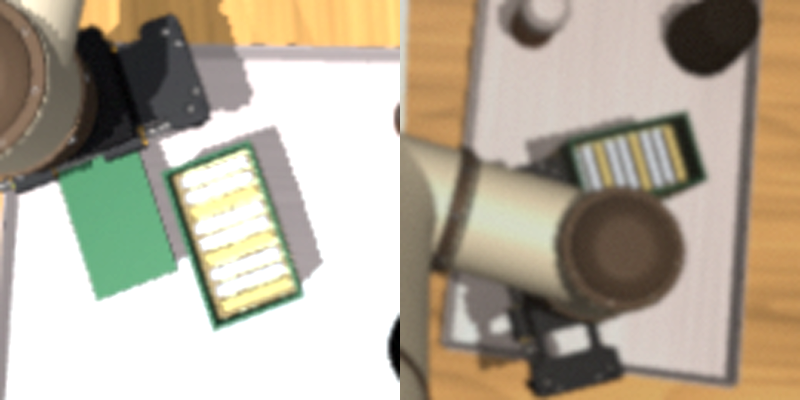

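```bash
python3 -m inch '[{"jaw":255,"x":-0.12,"y":0,"z":-0.4,"ax":0.02,"ay":0.08,"az":0},{"jaw":255,"x":-0.05,"y":0,"z":-0.2,"ax":0,"ay":0,"az":0}]';python3 -m inch '[{"jaw":255,"x":0,"y":0,"z":-0.12,"ax":0,"ay":0,"az":0}]';python3 -m inch '[{"jaw":255,"x":0,"y":0,"z":-0.06,"ax":0,"ay":0,"az":0}]'
```

```text
time_s: 25.9
tcp_pos: [0.334, -0.2468, 0.0058]
ee_rot: [[0.287, -0.958, -0.004], [-0.958, -0.287, -0.0], [-0.001, 0.004, -1.0]]
wrist_force: [-0.5, 0.6, -0.5]
gripper_width: 0.286
time_s: 26.02
tcp_pos: [0.3346, -0.2471, -0.0009]
ee_rot: [[0.287, -0.958, -0.003], [-0.958, -0.287, -0.001], [-0.0, 0.003, -1.0]]
wrist_force: [1.7, 0.0, -0.0]
gripper_width: 0.288
time_s: 26.15
tcp_pos: [0.3353, -0.2473, -0.0041]
ee_rot: [[0.287, -0.958, -0.002], [-0.958, -0.287, -0.001], [0.0, 0.002, -1.0]]
wrist_force: [-0.6, -0.2, -1.0]
gripper_width: 0.287
```

```bash
python3 -m inch '[{"jaw":255,"x":0,"y":0,"z":-0.06,"ax":0,"ay":0,"az":0}]';python3 -m inch '[{"jaw":255,"x":0,"y":0,"z":-0.05,"ax":0,"ay":0,"az":0}]';python3 -m inch '[{"jaw":255,"x":0,"y":0,"z":-0.04,"ax":0,"ay":0,"az":0}]'
```

```text
time_s: 26.28
tcp_pos: [0.3361, -0.2475, -0.0073]
ee_rot: [[0.288, -0.958, -0.0], [-0.958, -0.288, -0.002], [0.001, 0.001, -1.0]]
wrist_force: [-0.0, -0.5, -0.6]
gripper_width: 0.293
time_s: 26.4
tcp_pos: [0.3366, -0.2476, -0.01]
ee_rot: [[0.288, -0.958, 0.001], [-0.958, -0.288, -0.002], [0.002, -0.0, -1.0]]
wrist_force: [0.1, -0.1, -1.0]
gripper_width: 0.289
time_s: 26.52
tcp_pos: [0.3368, -0.2476, -0.0124]
ee_rot: [[0.288, -0.958, 0.001], [-0.958, -0.288, -0.002], [0.002, -0.0, -1.0]]
wrist_force: [-0.3, -0.3, -0.2]
gripper_width: 0.292
```

```bash
python3 -m inch '[{"jaw":255,"x":0,"y":0,"z":-0.02,"ax":0,"ay":0,"az":0}]';python3 -m inch '[{"jaw":115,"x":0,"y":0,"z":0,"ax":0,"ay":0,"az":0},{"jaw":115,"x":0,"y":0,"z":0,"ax":0,"ay":0,"az":0},{"jaw":115,"x":0,"y":0,"z":0,"ax":0,"ay":0,"az":0}]'
```

```text
time_s: 26.65
tcp_pos: [0.3367, -0.2474, -0.0133]
ee_rot: [[0.288, -0.958, 0.001], [-0.958, -0.288, -0.002], [0.002, -0.0, -1.0]]
wrist_force: [-2.3, 5.3, 11.3]
gripper_width: 0.29
time_s: 27.02
tcp_pos: [0.3372, -0.2476, -0.013]
ee_rot: [[0.288, -0.958, 0.002], [-0.957, -0.288, -0.002], [0.003, -0.001, -1.0]]
wrist_force: [0.2, 0.6, 0.2]
gripper_width: 0.515
```

```bash
python3 -m inch '[{"jaw":115,"x":0,"y":0,"z":0.3,"ax":0,"ay":0,"az":0},{"jaw":115,"x":0,"y":0,"z":0.8,"ax":0,"ay":0,"az":0},{"jaw":200,"x":0,"y":0,"z":0.95,"ax":0,"ay":0,"az":0},{"jaw":255,"x":0,"y":0,"z":0.95,"ax":0,"ay":0,"az":0},{"jaw":255,"x":0,"y":0,"z":0.95,"ax":0,"ay":0,"az":0},{"jaw":255,"x":0.5,"y":0.7,"z":0.3,"ax":0,"ay":0,"az":-0.3},{"jaw":255,"x":0.5,"y":0.8,"z":0,"ax":0,"ay":0,"az":-0.3},{"jaw":255,"x":0.5,"y":0.8,"z":0,"ax":0,"ay":0,"az":-0.3},{"jaw":255,"x":0.5,"y":0.8,"z":0,"ax":0,"ay":0,"az":-0.3},{"jaw":255,"x":0.5,"y":0.8,"z":0,"ax":0,"ay":0,"az":-0.2},{"jaw":255,"x":0.5,"y":0.8,"z":0,"ax":0,"ay":0,"az":0},{"jaw":255,"x":0.4,"y":0.7,"z":0,"ax":0,"ay":0,"az":0}]'
python3 - <<'E'
from h import *
snap('side','s6');snap('top','t6')
a=cv2.imread('pics/s6.png');b=cv2.imread('pics/t6.png')
f=lambda i,x,y:cv2.convertScaleAbs(cv2.resize(i[y:y+130,x:x+130],(400,400),interpolation=2),alpha=1.6)
cv2.imwrite('pics/g8.png',np.hstack([f(a,220,270),f(b,360,180)]))
E
```

```text
time_s: 28.52
tcp_pos: [0.5411, 0.0853, 0.2514]
ee_rot: [[0.031, -0.999, 0.005], [-1.0, -0.031, -0.0], [0.0, -0.005, -1.0]]
wrist_force: [0.7, 0.2, -0.8]
gripper_width: 0.005
```

View pics/g8.png

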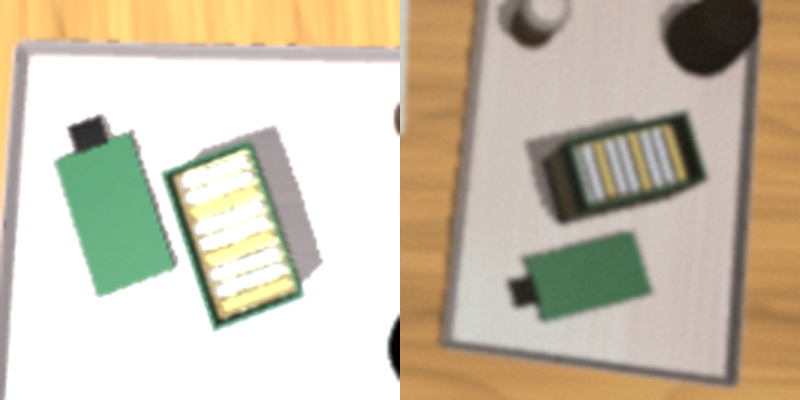

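View pics/t6.png

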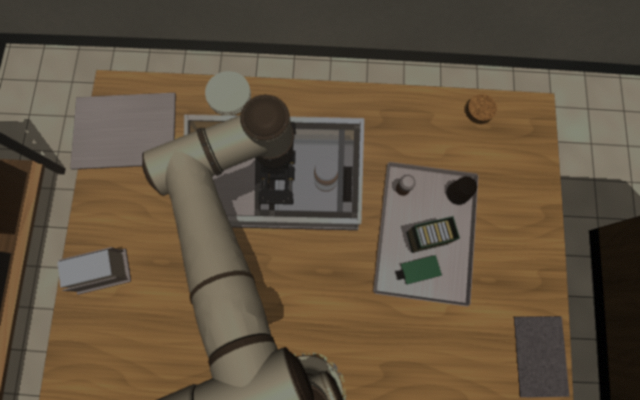

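Caddy upright and open, and the lid lies flat beside it. Now I'll close the left door.

```bash
python3 -m inch '[{"jaw":255,"x":0.05,"y":0,"z":-0.8,"ax":0,"ay":0.03,"az":0},{"jaw":255,"x":0,"y":0,"z":-0.6,"ax":0,"ay":0,"az":0}]';python3 -m inch '[{"jaw":255,"x":0,"y":0,"z":-0.18,"ax":0,"ay":0,"az":0}]'
```

```text
time_s: 28.88
tcp_pos: [0.5467, 0.0879, 0.1668]
ee_rot: [[0.036, -0.999, 0.005], [-0.999, -0.036, 0.002], [-0.002, -0.005, -1.0]]
wrist_force: [-0.5, 0.1, -0.6]
gripper_width: 0.004
time_s: 29.0
tcp_pos: [0.5451, 0.0869, 0.1538]
ee_rot: [[0.036, -0.999, 0.001], [-0.999, -0.036, 0.001], [-0.001, -0.001, -1.0]]
wrist_force: [0.8, -1.0, 1.4]
gripper_width: 0.003
```

```bash
python3 -m inch '[{"jaw":255,"x":0,"y":0.3,"z":-0.03,"ax":0,"ay":0,"az":0},{"jaw":255,"x":0,"y":0.3,"z":0,"ax":0,"ay":0,"az":0}]';python3 -m inch '[{"jaw":255,"x":0,"y":0.2,"z":0,"ax":0,"ay":0,"az":0},{"jaw":255,"x":0,"y":0.3,"z":0,"ax":0,"ay":0,"az":0}]'
```

```text
time_s: 29.25
tcp_pos: [0.5455, 0.123, 0.1531]
ee_rot: [[0.034, -0.999, 0.002], [-0.999, -0.034, 0.0], [0.0, -0.002, -1.0]]
wrist_force: [1.4, -10.9, 2.5]
gripper_width: 0.006
time_s: 29.5
tcp_pos: [0.5451, 0.1548, 0.1544]
ee_rot: [[0.034, -0.999, 0.002], [-0.999, -0.034, -0.001], [0.001, -0.002, -1.0]]
wrist_force: [-0.6, -1.3, -0.7]
gripper_width: 0.006
```

```bash
python3 -m inch '[{"jaw":255,"x":0,"y":0.3,"z":-0.04,"ax":0,"ay":0,"az":0},{"jaw":255,"x":0,"y":0.3,"z":-0.02,"ax":0,"ay":0,"az":0},{"jaw":255,"x":0,"y":0.3,"z":-0.02,"ax":0,"ay":0,"az":0},{"jaw":255,"x":0,"y":0.3,"z":-0.02,"ax":0,"ay":0,"az":0},{"jaw":255,"x":0,"y":0.3,"z":-0.02,"ax":0,"ay":0,"az":0},{"jaw":255,"x":0,"y":0.3,"z":-0.02,"ax":0,"ay":0,"az":0},{"jaw":255,"x":0,"y":0.2,"z":-0.02,"ax":0,"ay":0,"az":0}]'
```

```text
time_s: 30.38
tcp_pos: [0.5459, 0.2849, 0.146]
ee_rot: [[0.036, -0.999, 0.006], [-0.999, -0.036, 0.0], [-0.0, -0.006, -1.0]]
wrist_force: [-0.3, -1.4, 0.4]
gripper_width: 0.004
```

```bash
python3 -m inch '[{"jaw":255,"x":0,"y":0.12,"z":0.02,"ax":0,"ay":0,"az":0}]';python3 -m inch '[{"jaw":255,"x":0,"y":0.1,"z":0.01,"ax":0,"ay":0,"az":0}]';python3 -m inch '[{"jaw":255,"x":0,"y":0.08,"z":0,"ax":0,"ay":0,"az":0}]'
```

```text
time_s: 30.5
tcp_pos: [0.5456, 0.2928, 0.1464]
ee_rot: [[0.036, -0.999, 0.004], [-0.999, -0.036, -0.0], [0.0, -0.004, -1.0]]
wrist_force: [-0.3, -2.0, -1.8]
gripper_width: 0.006
time_s: 30.62
tcp_pos: [0.5454, 0.299, 0.1466]
ee_rot: [[0.036, -0.999, 0.004], [-0.999, -0.036, -0.001], [0.001, -0.004, -1.0]]
wrist_force: [1.0, -1.8, -0.8]
gripper_width: 0.003
time_s: 30.75
tcp_pos: [0.5451, 0.3022, 0.1466]
ee_rot: [[0.036, -0.999, 0.002], [-0.999, -0.036, -0.005], [0.005, -0.002, -1.0]]
wrist_force: [2.8, -12.3, 2.1]
gripper_width: 0.006
```

Reached the stop at y≈0.302, as predicted. I'll push once more to confirm, then back off, lift clear and look.

```bash
python3 -m inch '[{"jaw":255,"x":0,"y":0.06,"z":0,"ax":0,"ay":0,"az":0}]';python3 -m inch '[{"jaw":255,"x":0,"y":-0.2,"z":0,"ax":0,"ay":0,"az":0},{"jaw":255,"x":0,"y":-0.05,"z":0.8,"ax":0,"ay":0,"az":0},{"jaw":255,"x":0,"y":0,"z":0.9,"ax":0,"ay":0,"az":0},{"jaw":255,"x":-0.3,"y":0.7,"z":0.5,"ax":0,"ay":0,"az":0},{"jaw":255,"x":-0.3,"y":0.8,"z":0,"ax":0,"ay":0,"az":0},{"jaw":255,"x":-0.3,"y":0.8,"z":0,"ax":0,"ay":0,"az":0},{"jaw":255,"x":0,"y":0,"z":0,"ax":0,"ay":0,"az":0},{"jaw":255,"x":0,"y":0,"z":0,"ax":0,"ay":0,"az":0}]'
python3 - <<'E'
from h import *
snap('side','s7');snap('top','t7')
a=cv2.imread('pics/s7.png');b=cv2.imread('pics/t7.png')
f=lambda i,x,y,w,h:cv2.convertScaleAbs(cv2.resize(i[y:y+h,x:x+w],(400,int(400*h/w)),interpolation=2),alpha=1.6)
cv2.imwrite('pics/g9.png',np.hstack([f(a,220,20,230,340),f(b,170,100,230,340)][:2]) )
E
```

```text
time_s: 30.88
tcp_pos: [0.5451, 0.302, 0.1467]
ee_rot: [[0.035, -0.999, 0.0], [-0.999, -0.035, -0.012], [0.012, 0.0, -1.0]]
wrist_force: [4.1, -12.7, 1.2]
gripper_width: 0.008
time_s: 31.88
tcp_pos: [0.4904, 0.4285, 0.2861]
ee_rot: [[0.031, -1.0, 0.006], [-1.0, -0.03, 0.006], [-0.005, -0.006, -1.0]]
wrist_force: [0.5, 0.4, 0.3]
gripper_width: 0.002
```

View pics/g9.png

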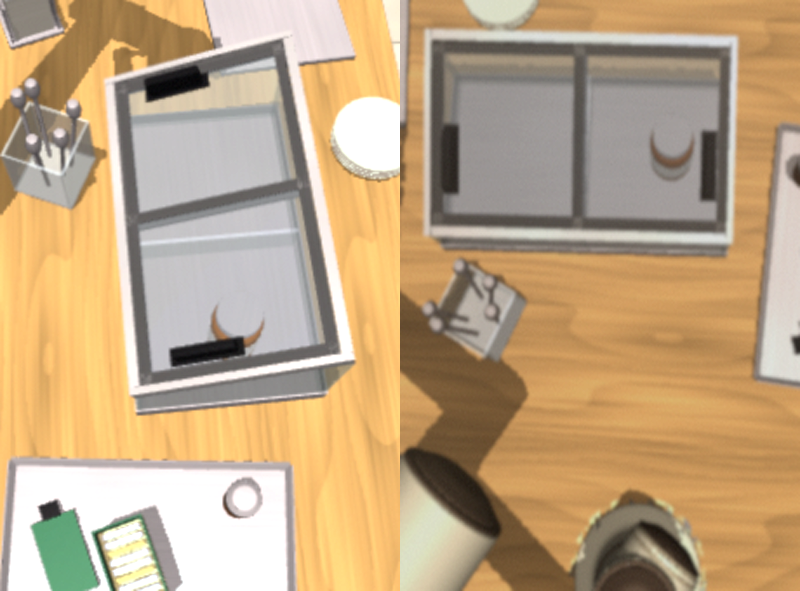

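View pics/s7.png

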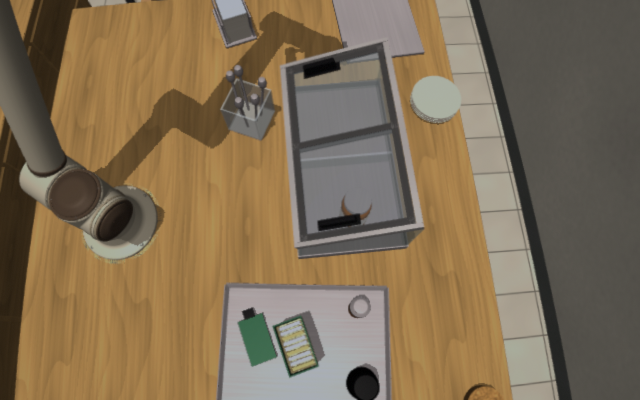

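Run:
```python
import cv2,numpy as np
def bb(f,x,y,w,h):
    i=cv2.imread(f)[y:y+h,x:x+w];m=(i.max(2)<38).astype(np.uint8);c=max(cv2.findContours(m,0,2)[0],key=cv2.contourArea);M=cv2.moments(c);return M['m10']/M['m00']+x,M['m01']/M['m00']+y
print('L',bb('pics/side0.png',295,50,60,35),bb('pics/s7.png',295,50,60,35))
print('R',bb('pics/s4_raw.png',305,205,70,35),bb('pics/s7.png',305,205,70,35))
for n,b in(('jar',(320,185,70,45)),('bin',(210,60,70,80)),('shaker',(345,290,35,30)),('cup',(340,355,50,45))):
    x,y,w,h=b;A=cv2.imread('pics/side0.png')[y:y+h,x:x+w].astype(int);B=cv2.imread('pics/s7.png')[y:y+h,x:x+w].astype(int);print(n,np.abs(A-B).mean())
```

```text
L (320.3366500829187, 67.1268656716418) (320.1195833333333, 67.08125)
R (339.0232450023245, 221.7108321710832) (339.133429672447, 221.83526011560693)
jar 37.66306878306878
bin 15.789940476190477
shaker 3.4625396825396826
cup 2.5724444444444443
```

```bash
python3 -c "
from station import *
print(finish_job())"
```

```text
the job is handed in; nothing more can be done
None
```

The job is done and handed in at about 32 s of the 72 s allowed. The caddy stands upright and open on the tray, its lid lies flat beside it, and both doors are shut.

**What I did**
- I closed the right door, which had started about 37 mm open, then slid the left door fully under it.
- I lifted the caddy out level, stood it on the near half of the tray, and took the lid off by its tab. I laid the lid beside the caddy, then slid the left door shut.

**Final checks**
- **Doors:** the left pull is back within 0.25 px of its starting shut position. The right pull has not moved since I pushed that door against its stop.
- **Shaker and cup:** their image patches are nearly the same as at the start.
- **Jar and bin:** a simple before/after comparison did not settle it. Both patches changed: the jar's because the right door now covers it, the bin's probably from the arm's shadow. By eye both stand where they were.

**What disagreed or went wrong**
- **Fingertip height:** the real fingertips sat about 20 mm higher than the reported TCP. A first push therefore passed over the right pull without touching it. I found the offset by touching the pull and the tray floor, and allowed for it after that.
- **Contact forces:** the closed or open fingers pressed with up to 42 N on the right pull at its stop and 63 N on the tray floor during that probe. Both contacts were fingertips and below the 120 N wrist limit. The 40 N limit is stated for the arm and gripper body, so I don't think it applies here.
- **Tray rim:** one finger also brushed the tray's near rim with about 3 N.

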